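# Tip the tablet skip into the tub and lid it

## Robot

A 6-joint arm with a two-finger parallel gripper is mounted at the origin on the work surface. World frame = base frame: x ahead of the robot, y to its left, z up, the work surface at z = 0. Lengths are in m, angles in rad, forces in N, time in s.
With the tool pointing down it reaches from about 0.35 to 0.975 m from the base axis. Payload 7.1 kg.
Tool frame: the origin (TCP) lies midway between the tips of the shut fingers; the grasp point (between the pads) lies 19 mm behind it; z points along the fingers, x is the direction in which the jaws open and shut, and the axes are right-handed (so a half turn about z gives the same grasp; the last joint's range is limited). The gripper opens to 88 mm and grips with 3 to 60 N. Pads are 20 mm wide; open, the fingers measure 115 mm over their backs; the gripper's body (75 mm by 178 mm) begins 61 mm behind the grasp point.
Start: joints at [-1.142, 0.423, 1.63, -0, 1.089, -0.019], TCP at [0.271, -0.563, 0.223] pointing down, gripper open.
Joint ranges: [-3, 3], [-0.9, 2.11], [0.09, 2.58], [-1.31, 4.45], [0.11, 2.69], [-2.54, 2.54]. Speed limits (rad/s): [2.39, 2.39, 3.01, 3.14, 3.14, 3.14].

## Interface

Orientations are given as a unit quaternion [x, y, z, w].
In Python, from bench import bot gives the robot as it stands.
- The arm moves only by the tool jog_arm, never from a script. Its argument "motion" is a list of rows, each a list of 3 entries, a list of its own where there are three numbers: the shift along the tool's x, y, z in cm, then the turn, a rotation vector about the tool's x, y, z in rad, then the opening, from -1 (shut) to 1 (fully open), so that 0 is half open. In form: [[[x, y, z], [ax, ay, az], jaw], ...]. A call has 1 to 8 rows; each row is the pose to reach, as a shift and turn from the pose commanded when the call began, along the tool's axes at that moment; what a row does not reach only later rows make up. A row lasts 1/10 s, in which the tool goes at most 50 mm and 8.59 degrees, less where a joint would pass 70% of its speed; a pose out of reach is approached as far as the arm can. A call with a gripper value outside its range is refused whole. The fingers move at their own pace and stop on an object; "squeeze" is the grip in N (left out, the last holds). Time passes only in rows, so rows that repeat a pose let the fingers close. It gives the time, the measured TCP pose, the force and the opening at its end, in the units of the state.
- bot.state(): the state, without advancing time (a new reading comes with each control period).
- bot.get_image(name): name is "side" or "top" or "wrist"; returns the picture (420x560x3 uint8, red, green, blue); there is no depth.
- bot.get_calibration(name): a dict with "mtx" (3x3 intrinsics, pixels), "rvec" (rotation vector, rad) and "tvec" (3), from world to camera coordinates, as OpenCV has them; the wrist camera has in their place "mount" (4x4, takes a point from camera to tool coordinates, whose origin is the TCP and whose axes are the tool frame's). Camera axes: x right, y down, z forward; pixel columns grow to the right and rows downward; lengths in m; the calibration is good to about 2 mm. A picture is of the moment at which its call begins: read the wrist's pose just before it. get_calibration takes no time and is no camera call.
- bot.hand_in(): hands the job in, once; it reports no verdict.
The state is a dict: "time": time; "q": joint angles; "joint_velocities": joint speeds; "effort": joint torques, N m; "eef_pos": TCP position; "orientation": TCP orientation; "contact_force": force on the tool from outside, world axes, zero at the start; "moment": the same for the moment, N m; "gripper_width": finger opening in m.
Only numpy, scipy, OpenCV 4.12 (cv2) and the standard library are available. Lean on these libraries where they do the work, as an engineer would, in place of code of your own. Each camera call takes 0.05 s, during which the arm holds its last target.

## Task

Push the steel skip over past its catch until it is fully tipped and its four tablets drop into the tub, then ease it gently back past the catch until it is fully home and upright. Take the tub's lid out of the draining rack and close the tub with it, fully down and level, grip on top. Leave the tub standing on the table, and everything else on the table where it is.

Things in the scene. Friction and masses are not known exactly. Their poses are not given: they have to be found in the camera images.
- station: Fixed aluminium stand of the tipping skip: base plate 150 x 180 mm, two upright cheeks 178 mm high at its y = +-62 mm that carry the hinge, a rest bar below the skip's back. Origin on the table straight below the hinge; its x axis (level) is the dumping direction, z up, y along the hinge. Base plate spans its x -122 to +28 mm.
- skip_hinge (a point): Point on the hinge axis (which runs along the station's y), midway between the cheeks, 160 mm above the table; axes as the station.
- skip (a joint): Tipping angle, rad: 0 = upright at home on its rest bar, grows as the top swings over to the station's +x, 2.0 = fully tipped on its stop. A sprung catch resists between about 0.1 and 0.4 rad both ways (up to 8 N at the bar; under 3 N elsewhere). Dead centre is near 0.95 rad: beyond it the skip falls to 2.0 by itself in about 0.5 s; short of it, let go, it falls back and stops on the catch near 0.4.
- skip_bar (a point): Middle of the skip's handle bar: level, round, 12 mm thick, 96 mm long along the station's y, free all round (84 mm between the arms at its ends, the bucket's rim 57 mm away). At angle 0 it is 115 mm behind (station -x) and 125 mm above the hinge axis (170 mm from it); at 2.0 rad it is over the tub, 211 mm above the table. Axes turn with the skip; at angle 0 as the station's.
- tub: Loose open grey plastic tub, 160 x 120 mm outside, 80 mm high, walls 4 mm, 0.45 kg, already standing where the skip empties (about 118 mm along the station's x from the hinge, long side along it). Origin at the centre of its underside, x along the long side, z up.
- lid_knob (a point): Centre of the grip on the tub's lid: a black block 44 mm (lid x) x 16 mm (lid y) x 29 mm high at the lid's centre, standing on its plate. Lid z points from the plug to the grip. This point is 34 mm above the plug's underside, 22 mm above the plate's underside, 19 mm above its mid-plane. With the lid seated it is 102 mm above the tub's underside. The lid fits either way round.
- lid_tab (a point): Centre of the lid's pull tab, in the plate's mid-plane, 76 mm along lid y from the lid's centre; tab 64 mm wide (x), 6 mm thick, its edge at y = 93 mm; the lid's opposite edge is at y = -63 mm. From y = 50 mm (end of plug) to 93 mm both faces are free. At the start the lid stands in the rack, tab up, leaning 25 degrees off upright, top towards the robot, grip on the far side. Axes as the lid.
- lid_plug (a point): Centre of the underside of the lid's plug. Lid: grey plastic, about 0.18 kg; flat plate 166 (x) x 126 (y) x 6 mm and under it a plug 140 x 100 x 12 mm that drops into the tub with 6 mm of play each side. Laid flat it rests on the plug. Axes as the lid.
- skip_mid (a point): Centre of the skip's bucket, 50 mm behind (station -x) and 37 mm above the hinge axis at angle 0; turns with the skip. Open stainless-steel bucket 128 mm (station x) x 100 mm x 66 mm, 0.5 kg; at angle 0 it spans station x -100 to +28 mm and 164 to 230 mm above the table.
- rack: Fixed draining rack in which the lid stands: base 130 x 160 mm, back rest two straps leaning 25 degrees to about 105 mm high, a ledge with a 16 mm high lip below. Origin centre of the underside, x is the side to which the lid's grip faces (away from the robot), z up. It stands on the left or on the right of the table. The lid is drawn out upwards along its own plane.
- bucket: Bystander: red plastic bucket, 144 mm across, 120 mm high. Origin centre of underside. It stands on the side where the rack is not.
- soap: Bystander: blue bottle, 60 mm across, 190 mm high. Origin centre of underside.
- mug: Bystander: white mug, 76 mm across plus handle (to its +y, about 30 mm), 70 mm high. Origin centre of underside.
- jar: Bystander: glass jar, 70 mm across, 100 mm high. Origin centre of underside.
- spraycan: Bystander: metal can, 56 mm across, 170 mm high. Origin centre of underside.
- bowl: Bystander: white bowl, 120 mm across, 50 mm high. Origin centre of underside.
- brush: Bystander: brush lying along its x, handle to -x, about 200 mm long. Origin at its middle.
- tablet0_mid (a point): Centre of a white cleaning tablet, a hard block 36 x 26 x 15 mm, 30 g; it starts lying in the skip. Axes along its sides.
- tablet1_mid (a point): Centre of a white cleaning tablet, a hard block 36 x 26 x 15 mm, 30 g; it starts lying in the skip. Axes along its sides.
- tablet2_mid (a point): Centre of a white cleaning tablet, a hard block 36 x 26 x 15 mm, 30 g; it starts lying in the skip. Axes along its sides.
- tablet3_mid (a point): Centre of a white cleaning tablet, a hard block 36 x 26 x 15 mm, 30 g; it starts lying in the skip. Axes along its sides.
Mind the look-alikes: they are no part of the job. What is shaped like the part that bears lid_knob but orange is not meant.

How it is judged:
By the outcome, as a careful person would: the job done as asked, in the order asked, and still so for the second after the job is handed in, with the robot touching nothing.
It also fails if it takes over 72 s, if anything falls off the work surface, if the arm or the gripper's body presses on something with over 40 N, if the wrist force passes 120 N, or if a joint passes its speed limit or range.

## Working session

There is one attempt and no reset: what is moved stays moved. The work goes in short steps, Python scripts to look and compute and a tool call to move; the robot and the scene stay as the last step left them, time stands still between calls to the robot, and variables do not carry over. Pictures are saved under pics/ and viewed, and the job is handed in when it is done.

Besides the shell and the picture viewer there is one more tool, called after "Emit:" as name([rows], argument=value, ...), one row to a line, values as JSON. jog_arm: Moves the arm, as the interface text tells. Its arguments: {"type":"object","properties":{"motion":{"type":"array"},"squeeze":{"type":"number"}},"required":["motion"]}

```bash
ls -la; mkdir -p pics
python3 - <<'E'
from bench import bot
import cv2, numpy as np
print(bot.state())
for n in ["side","top","wrist"]:
    im=bot.get_image(n); cv2.imwrite(f"pics/{n}0.png",im[:,:,::-1])
    print(n,bot.get_calibration(n))
E
```

```text
total 12
drwxr-xr-x  3 agent agent 4096 Dec  6 04:48 .
drwxr-xr-x 23 root  root  4096 Dec  6 04:48 ..
drwxr-xr-x  2 agent agent 4096 Dec  6 04:48 pics
{'time': 0.0, 'q': array([-1.14198020e+00,  4.23803521e-01,  1.63068300e+00, -3.32212459e-05,
        1.08860211e+00, -1.89748202e-02]), 'joint_velocities': array([-0.00107782, -0.00022964,  0.00164132,  0.00027057, -0.00048988,
        0.00099785]), 'effort': array([-2.12637315e-03, -5.44638741e+01, -2.73664802e+01,  6.41887542e-02,
        2.27642379e-02, -1.52528742e-04]), 'eef_pos': array([ 0.27040883, -0.56286173,  0.22192775]), 'orientation': array([ 8.46459817e-01, -5.32452081e-01, -6.33537017e-04, -3.97913425e-04]), 'contact_force': array([-0.18601672,  0.01888163, -0.57000419]), 'moment': array([-0.06465554, -0.0002399 , -0.05373887]), 'gripper_width': 0.0878203315993645}
side {'mtx': array([[437.93715176,   0.        , 278.54130228],
       [  0.        , 437.93715176, 208.60252547],
       [  0.        ,   0.        ,   1.        ]]), 'rvec': array([ 1.94861773, -0.7959701 ,  0.46068533]), 'tvec': array([-0.30896488,  0.34919706,  1.04344386])}
top {'mtx': array([[446.44500275,   0.        , 273.47535085],
       [  0.        , 446.44500275, 210.01405866],
       [  0.        ,   0.        ,   1.        ]]), 'rvec': array([ 2.14757105, -2.11704416,  0.18349855]), 'tvec': array([0.03646772, 0.52811803, 1.25703849])}
wrist {'mtx': array([[323.5130741 ,   0.        , 278.30830863],
       [  0.        , 323.5130741 , 209.78983612],
       [  0.        ,   0.        ,   1.        ]]), 'mount': array([[ 9.99999912e-01, -9.57367961e-05, -4.08952119e-04,
        -1.22411719e-03],
       [ 1.95510327e-04,  9.67857754e-01,  2.51498170e-01,
        -6.87860160e-02],
       [ 3.71729850e-04, -2.51498228e-01,  9.67857687e-01,
        -1.61636854e-01],
       [ 0.00000000e+00,  0.00000000e+00,  0.00000000e+00,
         1.00000000e+00]])}
```

View pics/side0.png

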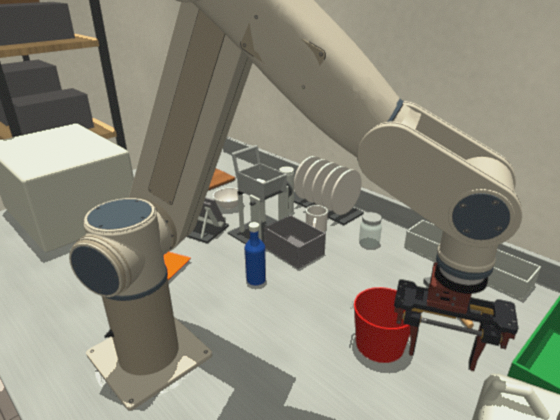

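View pics/top0.png

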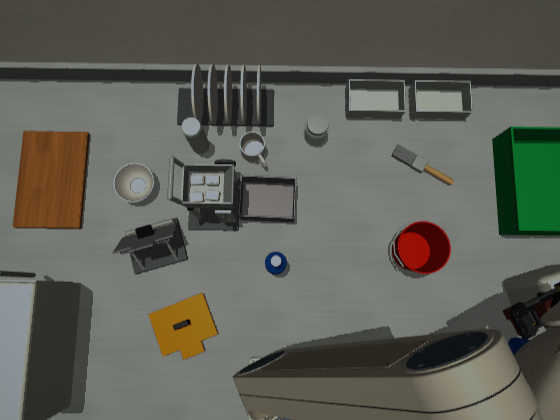

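View pics/wrist0.png

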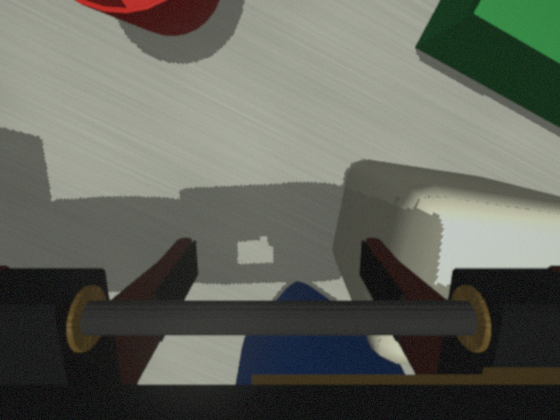

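The top view shows the station at about (208,190) dumping to image right. The tub is at (269,199), the rack with its dark lid at (152,245), and the orange look-alike at (183,325). The handle bar is the left frame at (172,183). Next I'll zoom in and measure.

```bash
cat > h.py <<'E'
import numpy as np, cv2
from scipy.spatial.transform import Rotation as R
from bench import bot
def cam(n,st=None):
    c=bot.get_calibration(n); K=np.array(c['mtx'])
    if n=='wrist':
        M=np.array(c['mount']); T=np.eye(4); T[:3,:3]=R.from_quat(st['orientation']).as_matrix(); T[:3,3]=st['eef_pos']
        W=np.linalg.inv(T@M); return K,W[:3,:3],W[:3,3]
    return K,cv2.Rodrigues(np.array(c['rvec']))[0],np.array(c['tvec'])
def ray(C,uv):
    K,Rm,t=C; d=Rm.T@np.linalg.inv(K)@np.array([uv[0],uv[1],1.]); return -Rm.T@t,d/np.linalg.norm(d)
def onz(C,uv,z):
    o,d=ray(C,uv); return o+d*(z-o[2])/d[2]
def tri(rs):
    A=np.zeros((3,3));b=np.zeros(3)
    for o,d in rs:
        P=np.eye(3)-np.outer(d,d);A+=P;b+=P@o
    p=np.linalg.solve(A,b); return p,[np.linalg.norm((np.eye(3)-np.outer(d,d))@(p-o)) for o,d in rs]
def proj(C,p):
    K,Rm,t=C; q=K@(Rm@np.asarray(p,float)+t); return q[:2]/q[2]
E
python3 - <<'E'
import cv2
t=cv2.imread('pics/top0.png'); s=cv2.imread('pics/side0.png')
cv2.imwrite('pics/topz.png',cv2.resize(t[130:290,100:310],None,fx=3.6,fy=3.6,interpolation=cv2.INTER_CUBIC))
cv2.imwrite('pics/sidez.png',cv2.resize(s[130:290,170:370],None,fx=3.7,fy=3.7,interpolation=cv2.INTER_CUBIC))
E
```

```text
(no output)
```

View pics/topz.png

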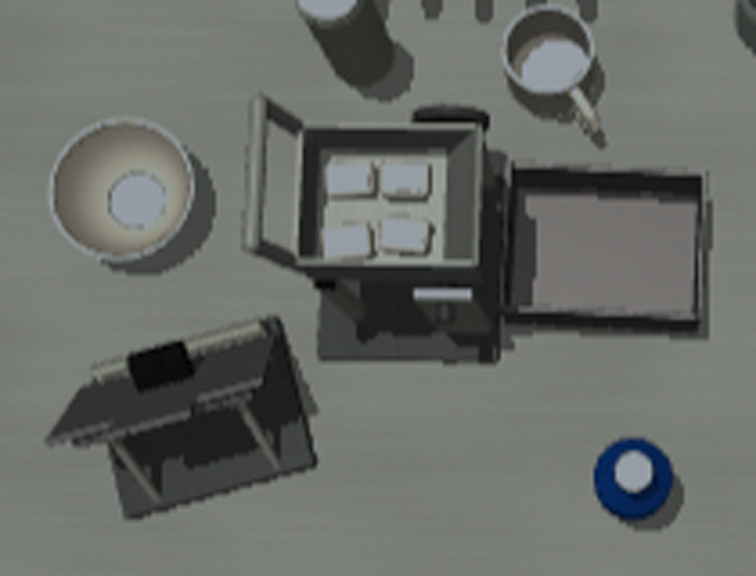

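View pics/sidez.png

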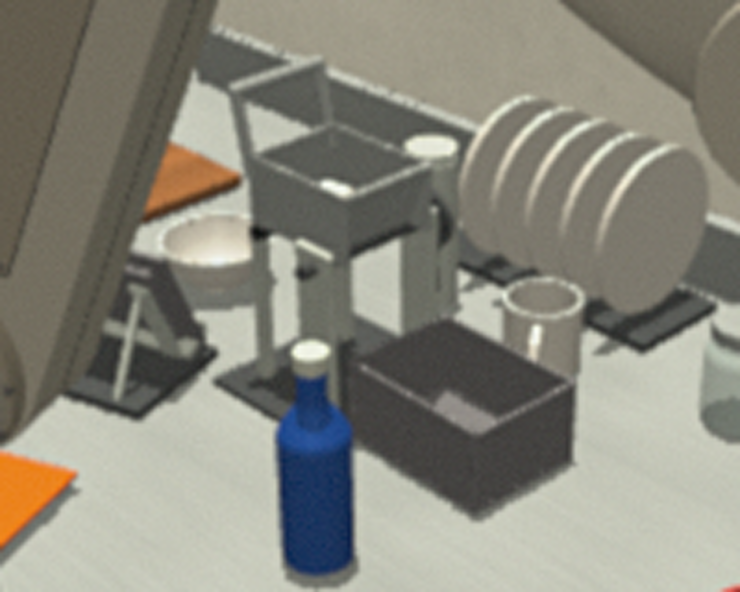

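Run:
```python
from h import *
T=cam('top');S=cam('side')
tz=lambda u,v:(100+u/3.6,130+v/3.6); sz=lambda u,v:(170+u/3.7,130+v/3.7)
print('cams',ray(T,(0,0))[0],ray(S,(0,0))[0])
for n,a,b in [('barA',(258,98),(320,65)),('barB',(252,246),(238,90)),('tub near right',(700,328),(477,432)),('tub near left',(508,318),(358,368)),('tub far right',(705,175),(572,380)),('soap cap',(633,470),(310,352)),
 ('bucketR rim near',(473,262),(350,198)),('bucket far right',(478,128),(430,170)),('bucket nearleft',(298,262),(258,158))]:
    p,e=tri([ray(T,tz(*a)),ray(S,sz(*b))]); print(n,p.round(4),np.round(e,4))
print('tub rim z=.08')
for a in [(512,163),(706,173),(702,328),(506,318)]: print(onz(T,tz(*a),.08).round(4))
print('rack base z~.005')
for a in [(126,517),(316,464),(280,318)]: print(onz(T,tz(*a),.005).round(4))
print('station base')
for a in [(318,362),(498,362)]: print(onz(T,tz(*a),.005).round(4))
print('knob',onz(T,tz(160,365),.1).round(4))
for a in [(50,440),(265,385)]: print('platetop',onz(T,tz(*a),.13).round(4))
```

```text
cams [0.30589538 0.04328877 1.32850985] [-0.29422442 -0.75605184  0.80497861]
barA [0.6143 0.2929 0.2798] [0.0007 0.0007]
barB [0.5131 0.2888 0.2853] [0.003 0.003]
tub near right [ 0.4927 -0.018   0.0853] [0.0038 0.0038]
tub near left [0.5008 0.1323 0.0765] [0.005 0.005]
tub far right [ 0.6135 -0.0188  0.082 ] [0. 0.]
soap cap [0.3727 0.036  0.188 ] [0.0002 0.0002]
bucketR rim near [0.5146 0.1482 0.2286] [0.0023 0.0023]
bucket far right [0.6113 0.1492 0.2226] [0.0007 0.0007]
bucket nearleft [0.5144 0.2695 0.2267] [0.0039 0.0039]
tub rim z=.08
[0.6216 0.1353 0.08  ]
[ 0.6157 -0.0197  0.08  ]
[ 0.4906 -0.0173  0.08  ]
[0.4963 0.1368 0.08  ]
rack base z~.005
[0.3392 0.4477 0.005 ]
[0.3845 0.2949 0.005 ]
[0.505  0.3305 0.005 ]
station base
[0.4686 0.2972 0.005 ]
[0.4708 0.148  0.005 ]
knob [0.4529 0.4003 0.1   ]
platetop [0.392  0.4698 0.13  ]
platetop [0.4354 0.312  0.13  ]
```

```bash
cat >> h.py <<'E'
def Rxy(xdir,zdir):
    z=np.asarray(zdir,float);z/=np.linalg.norm(z);x=np.asarray(xdir,float);x-=z*(x@z);x/=np.linalg.norm(x)
    return np.column_stack([x,np.cross(z,x),z])
def rel(p,Rt,st=None,base=None):
    """shift (cm) and rotvec from current pose (or base=(p,R)) to target"""
    if base is None:
        st=st or bot.state(); base=(np.array(st['eef_pos']),R.from_quat(st['orientation']).as_matrix())
    p0,R0=base
    return (100*R0.T@(np.asarray(p)-p0)).round(2).tolist(), R.from_matrix(R0.T@Rt).as_rotvec().round(4).tolist()
E
python3 - <<'E'
from h import *
Rd=Rxy([0,-1,0],[0,0,-1])
print(rel([.42,-.2,.42],Rd)); 
print(rel([.52,.24,.42],Rd))
E
```

```text
([-26.27, -29.2, -19.76], [0.0002, 0.0012, 0.4478])
([-61.6, -57.26, -19.72], [0.0002, 0.0012, 0.4478])
```

Emit:
jog_arm([
  [[-3.3,-3.7,-4],[0,0,0.1],1],
  [[-26.3,-29.2,-19.8],[0,0,0.448],1],
  [[-26.3,-29.2,-19.8],[0,0,0.448],1],
  [[-26.3,-29.2,-19.8],[0,0,0.448],1],
  [[-26.3,-29.2,-19.8],[0,0,0.448],1],
  [[-26.3,-29.2,-19.8],[0,0,0.448],1],
  [[-26.3,-29.2,-19.8],[0,0,0.448],1],
  [[-26.3,-29.2,-19.8],[0,0,0.448],1],
])

```text
time: 0.95
eef_pos: [0.4059, -0.2326, 0.4039]
orientation: [-0.707, 0.707, -0.0, 0.0]
contact_force: [0.9, -0.7, 0.0]
gripper_width: 0.0881
```

Run:
```python
from h import *
Rd=Rxy([0,-1,0],[0,0,-1])
print(rel([.54,.22,.42],Rd))
```

```text
([-45.26, -13.39, -1.61], [-0.0001, 0.0, -0.0005])
```

Emit:
jog_arm([
  [[-45,-13.4,-1.6],[0,0,0],1],
  [[-45,-13.4,-1.6],[0,0,0],1],
  [[-45,-13.4,-1.6],[0,0,0],1],
  [[-45,-13.4,-1.6],[0,0,0],1],
  [[-45,-13.4,-1.6],[0,0,0],1],
  [[-45,-13.4,-1.6],[0,0,0],1],
  [[-45,-13.4,-1.6],[0,0,0],1],
  [[-45,-13.4,-1.6],[0,0,0],1],
])

```text
time: 1.75
eef_pos: [0.5199, 0.1508, 0.4167]
orientation: [0.707, -0.707, 0.0, 0.0]
contact_force: [1.0, -0.2, -0.2]
gripper_width: 0.0877
```

Run:
```python
from h import *
st=bot.state(); print(st['eef_pos'],st['q'],st['joint_velocities'].round(3))
im=bot.get_image('wrist')
cv2.imwrite('pics/w1.png',im[:,:,::-1]); np.save('pics/w1.npy',np.r_[st['eef_pos'],st['orientation']])
im=bot.get_image('side');cv2.imwrite('pics/side1.png',im[:,:,::-1])
```

```text
[0.5199333  0.15084237 0.41667194] [ 2.60442891e-01  1.28184334e-01  1.58294863e+00 -1.04027955e-04
  1.43056728e+00  1.83115884e+00] [ 0.821  0.437 -0.529 -0.004  0.089  0.816]
```

View pics/w1.png

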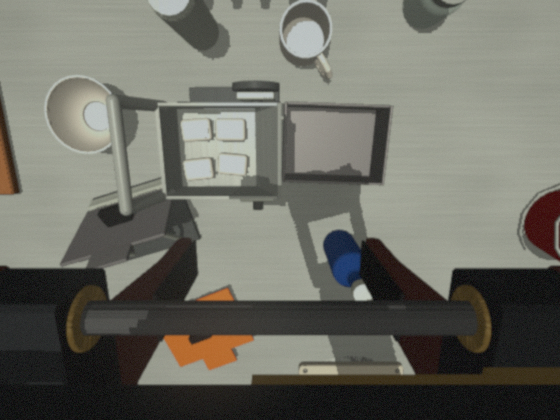

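View pics/side1.png

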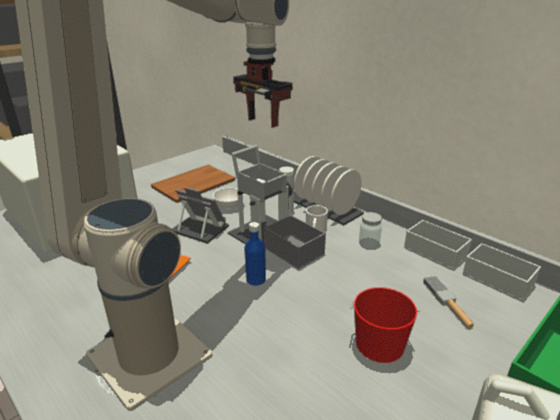

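The wrist view shows the bar from about (113,97) to (125,213), the bucket, and the tub. The side view now shows the lid in the rack at about (203,212). The arm was still moving, so I'll take the pictures again now that it is settled.

Run:
```python
from h import *
st=bot.state(); print(st['eef_pos'],st['joint_velocities'].round(3))
im=bot.get_image('wrist')
cv2.imwrite('pics/w2.png',im[:,:,::-1]); np.save('pics/w2.npy',np.r_[st['eef_pos'],st['orientation']])
s=cv2.imread('pics/side1.png')
cv2.imwrite('pics/w2z.png',cv2.resize(im[80:280,40:300,::-1],None,fx=3,fy=3,interpolation=cv2.INTER_CUBIC))
cv2.imwrite('pics/side1z.png',cv2.resize(s[140:250,165:315],None,fx=5,fy=5,interpolation=cv2.INTER_CUBIC))
```

```text
[0.52070904 0.1535666  0.41614867] [-0.073 -0.035  0.054 -0.038  0.018 -0.07 ]
```

View pics/w2z.png

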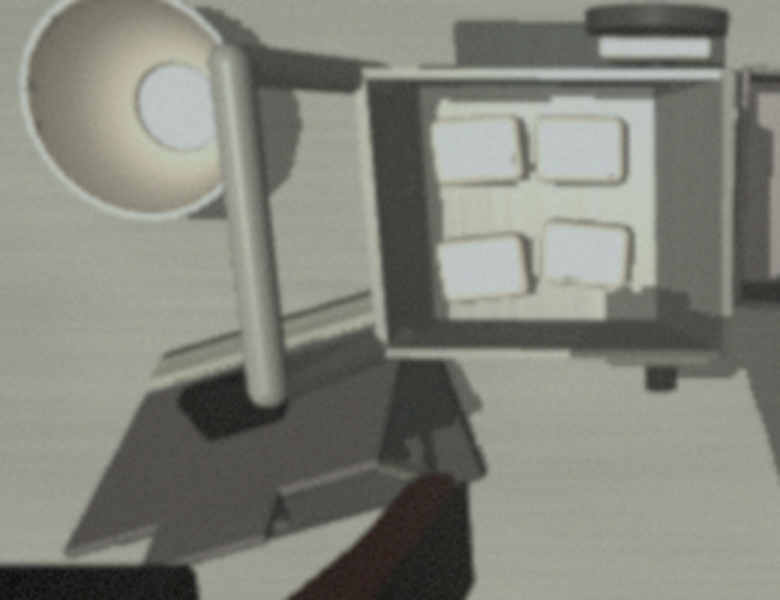

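View pics/side1z.png

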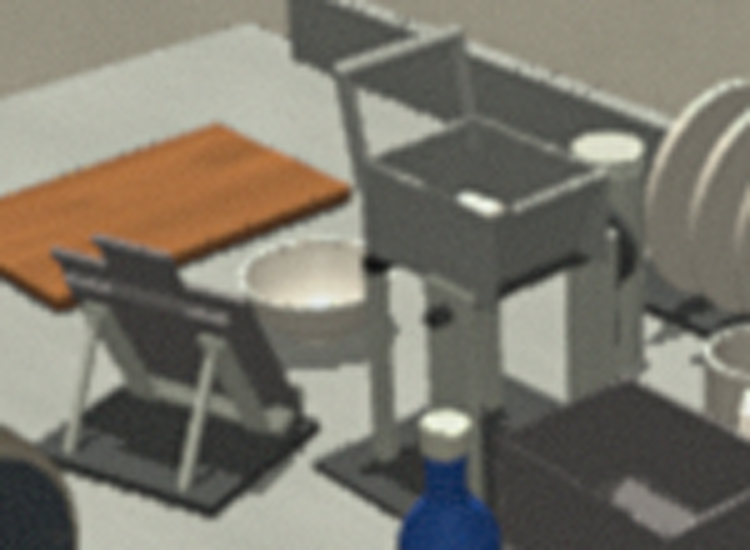

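```bash
cat > m.py <<'E'
from h import *
class o: pass
v=np.load('pics/w2.npy'); st={'eef_pos':v[:3],'orientation':v[3:]}
T=cam('top');S=cam('side');W=cam('wrist',st)
tz=lambda u,v:ray(T,(100+u/3.6,130+v/3.6)); sz=lambda u,v:ray(S,(165+u/5,140+v/5)); wz=lambda u,v:ray(W,(40+u/3,80+v/3))
E
python3 - <<'E'
from m import *
for n,rs in [('barA',[wz(231,50),sz(460,37),tz(258,98)]),('barB',[wz(267,397),sz(344,70),tz(252,246)]),
 ('plate L',[wz(67,553),sz(55,252),tz(50,440)]),('plate R',[wz(380,461),sz(228,318),tz(268,385)]),
 ('tab L',[wz(148,562),sz(98,240)]),('tab R',[wz(272,538),sz(175,257)]),
 ('bk nl',[wz(386,352),sz(370,165),tz(300,262)]),('bk nr',[wz(728,350),sz(497,213),tz(475,264)]),('bk fr',[wz(725,74),sz(607,172),tz(480,128)]),('bk fl',[wz(365,74),sz(475,120),tz(303,130)])]:
    p,e=tri(rs); print(n,p.round(4),np.round(e,4))
E
```

```text
barA [0.6139 0.2931 0.2813] [0.0027 0.003  0.0006]
barB [0.5117 0.2904 0.2878] [0.0033 0.0036 0.0015]
plate L [0.3916 0.4681 0.1386] [0.0033 0.0022 0.0013]
plate R [0.4333 0.3163 0.1266] [0.003  0.0048 0.0062]
tab L [0.3971 0.4174 0.1621] [0.0008 0.0008]
tab R [0.4132 0.354  0.1671] [0.003 0.003]
bk nl [0.513  0.2719 0.2268] [0.0049 0.0043 0.0022]
bk nr [0.5134 0.1484 0.2315] [0.002  0.0028 0.0026]
bk fr [0.6104 0.1493 0.2278] [0.0029 0.0021 0.0019]
bk fl [0.6086 0.2735 0.2279] [0.0024 0.0023 0.0025]
```

Run:
```python
from h import *
Rd=Rxy([.015,-1,0],[0,0,-1])
print(bot.state()['eef_pos'],rel([.563,.292,.32],Rd),rel([.563,.292,.266],Rd))
```

```text
[0.52002938 0.15121616 0.41598077] ([-14.06, -4.37, 9.59], [0.0011, -0.0002, -0.0109]) ([-14.06, -4.37, 14.99], [0.0011, -0.0002, -0.0109])
```

Emit:
jog_arm([
  [[-14,-4.3,3],[0,0,-0.011],1],
  [[-14,-4.3,6],[0,0,-0.011],1],
  [[-14,-4.3,9.4],[0,0,-0.011],1],
  [[-14,-4.3,9.4],[0,0,-0.011],1],
  [[-14,-4.3,9.4],[0,0,-0.011],1],
  [[-14,-4.3,9.4],[0,0,-0.011],1],
])

```text
time: 2.5
eef_pos: [0.5628, 0.2875, 0.3225]
orientation: [0.711, -0.703, -0.0, 0.001]
contact_force: [0.7, -0.2, 0.3]
gripper_width: 0.088
```

Run:
```python
from h import *
st=bot.state(); print(st['eef_pos'],st['joint_velocities'].round(3))
im=bot.get_image('wrist')
cv2.imwrite('pics/w3.png',im[:,:,::-1]); np.save('pics/w3.npy',np.r_[st['eef_pos'],st['orientation']])
Rd=Rxy([.015,-1,0],[0,0,-1])
print(rel([.563,.292,.266],Rd))
```

```text
[0.56284622 0.28746394 0.32253763] [-0.01  -0.034 -0.018 -0.001 -0.002  0.002]
([-0.46, 0.03, 5.78], [-0.0008, -0.0001, -0.0051])
```

View pics/w3.png

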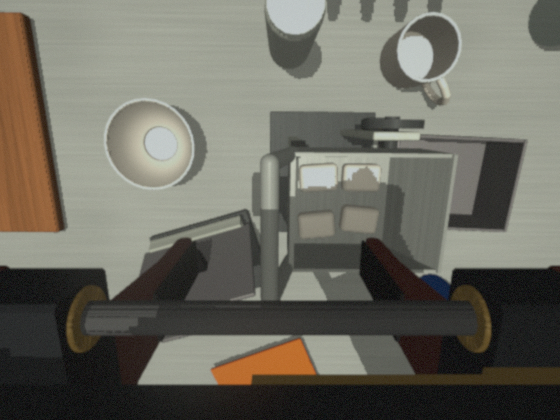

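The bar is at column ~270 and runs vertical, so the yaw agrees. It sits about 6 mm toward tool -x. Descending.

Emit:
jog_arm([
  [[-0.5,0,2],[0,0,0],1],
  [[-0.5,0,4],[0,0,0],1],
  [[-0.5,0,5.6],[0,0,0],1],
  [[-0.5,0,5.6],[0,0,0],1],
  [[-0.5,0,5.6],[0,0,0],0],
  [[-0.5,0,5.6],[0,0,0],-0.5],
  [[-0.5,0,5.6],[0,0,0],-0.5],
  [[-0.5,0,5.6],[0,0,0],-0.5],
], squeeze=5)

```text
time: 3.35
eef_pos: [0.5633, 0.2938, 0.2677]
orientation: [0.711, -0.703, 0.0, -0.001]
contact_force: [0.1, -0.1, -0.3]
gripper_width: 0.0594
```

Run:
```python
from h import *
st=bot.state(); print(st['eef_pos'],st['contact_force'],st['gripper_width'])
im=bot.get_image('wrist')
cv2.imwrite('pics/w4.png',im[:,:,::-1])
im=bot.get_image('side')
cv2.imwrite('pics/s4.png',cv2.resize(im[80:240,180:380,::-1],None,fx=3.7,fy=3.7))
```

```text
[0.56328086 0.29375751 0.26768808] [ 0.13045962 -0.10174607 -0.30536056] 0.05935381341457299
```

View pics/w4.png

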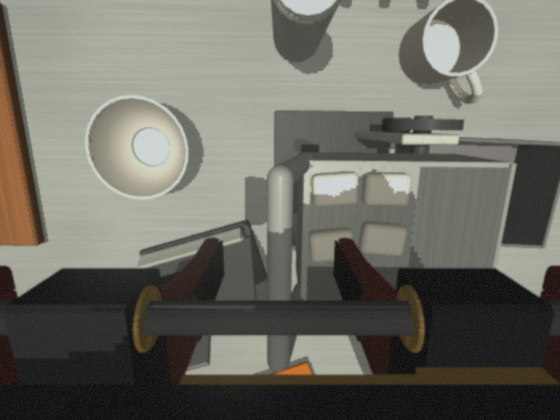

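View pics/s4.png

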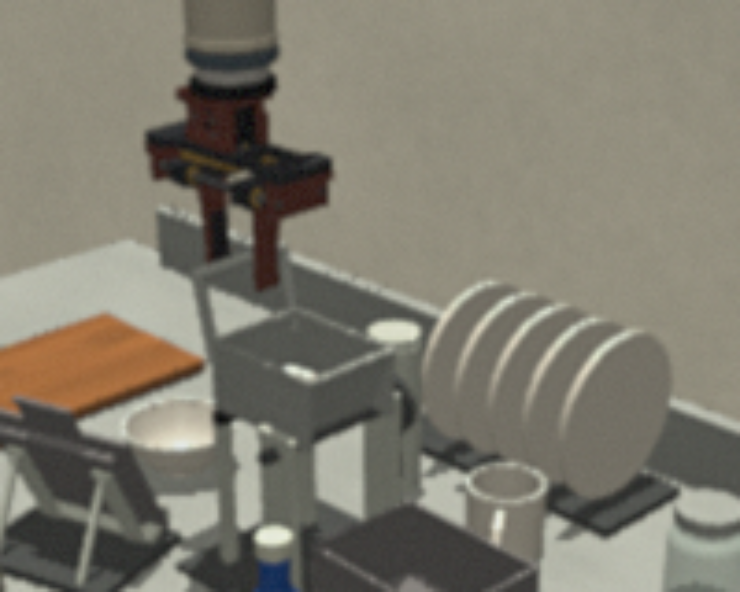

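The bar (column 280) is centred between the fingers. Closing.

Emit:
jog_arm([
  [[0,0,0],[0,0,0],-1],
  [[0,0,0],[0,0,0],-1],
  [[0,0,0],[0,0,0],-1],
  [[0,0,0],[0,0,0],-1],
  [[0,0,0],[0,0,0],-1],
  [[0,0,0],[0,0,0],-1],
  [[0,0,0],[0,0,0],-1],
  [[0,0,0],[0,0,0],-1],
], squeeze=10)

```text
time: 4.25
eef_pos: [0.5629, 0.2934, 0.2667]
orientation: [0.711, -0.703, 0.0, 0.0]
contact_force: [0.0, -1.6, 0.5]
gripper_width: 0.0115
```

Run:
```python
from h import *
import time
st=bot.state(); print(st['eef_pos'],st['contact_force'],st['gripper_width'],st['moment'])
# arc in tool shifts: tool x = forward(station x), tool z=down
for th in np.arange(0,2.001,.125):
    a=np.arctan2(125,-115)-th
    x=17*np.cos(a)+11.5; z=17*np.sin(a)-12.5
    x=np.hypot(11.5,12.5)*np.cos(a)+11.5; z=np.hypot(11.5,12.5)*np.sin(a)-12.5
    print(round(th,3),[round(x,2),0,round(-z,2)])
```

```text
[0.56290761 0.29343578 0.26665286] [ 0.0433257  -1.60471691  0.52943112] 0.01149162533114246 [-0.27012202 -0.0036102  -0.06730726]
0.0 [np.float64(-0.0), 0, np.float64(0.0)]
0.125 [np.float64(1.65), 0, np.float64(-1.34)]
0.25 [np.float64(3.45), 0, np.float64(-2.46)]
0.375 [np.float64(5.38), 0, np.float64(-3.34)]
0.5 [np.float64(7.4), 0, np.float64(-3.98)]
0.625 [np.float64(9.49), 0, np.float64(-4.37)]
0.75 [np.float64(11.61), 0, np.float64(-4.48)]
0.875 [np.float64(13.72), 0, np.float64(-4.34)]
1.0 [np.float64(15.8), 0, np.float64(-3.93)]
1.125 [np.float64(17.82), 0, np.float64(-3.27)]
1.25 [np.float64(19.74), 0, np.float64(-2.35)]
1.375 [np.float64(21.52), 0, np.float64(-1.21)]
1.5 [np.float64(23.16), 0, np.float64(0.14)]
1.625 [np.float64(24.6), 0, np.float64(1.69)]
1.75 [np.float64(25.85), 0, np.float64(3.41)]
1.875 [np.float64(26.87), 0, np.float64(5.27)]
2.0 [np.float64(27.65), 0, np.float64(7.24)]
```

Gripped at 11.5 mm with small forces. Now following the arc, first to 0.5 rad.

Emit:
jog_arm([
  [[0.8,0,-0.7],[0,0,0],-1],
  [[1.65,0,-1.35],[0,0,0],-1],
  [[2.5,0,-1.9],[0,0,0],-1],
  [[3.45,0,-2.45],[0,0,0],-1],
  [[4.4,0,-2.9],[0,0,0],-1],
  [[5.4,0,-3.35],[0,0,0],-1],
  [[6.4,0,-3.7],[0,0,0],-1],
  [[7.4,0,-4],[0,0,0],-1],
], squeeze=15)

```text
time: 5.05
eef_pos: [0.5634, 0.2191, 0.3081]
orientation: [0.711, -0.703, -0.0, -0.0]
contact_force: [-3.9, 3.3, 3.2]
gripper_width: 0.0117
```

Run:
```python
from h import *
st=bot.state(); print(st['eef_pos'],st['contact_force'],st['gripper_width'],st['moment'])
im=bot.get_image('side')
cv2.imwrite('pics/s5.png',cv2.resize(im[80:240,180:380,::-1],None,fx=3.7,fy=3.7))
st=bot.state(); print(st['eef_pos'],st['contact_force'])
```

```text
[0.5633911  0.21912516 0.3081467 ] [-3.93017718  3.34072279  3.17242481] 0.011676389386921325 [ 0.70037396  0.58395432 -0.00814352]
[0.56350926 0.21781824 0.30844291] [-4.60687158  2.35688588  6.68961097]
```

View pics/s5.png

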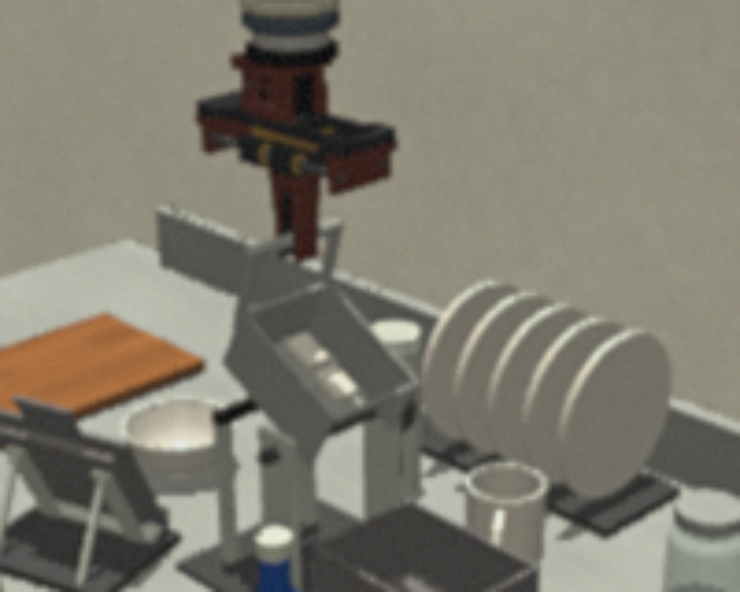

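Emit:
jog_arm([
  [[2.1,0.1,-0.4],[0,0,0],-1],
  [[4.2,0.1,-0.5],[0,0,0],-1],
  [[6.3,0.1,-0.35],[0,0,0],-1],
  [[8.4,0.1,0.05],[0,0,0],-1],
  [[10.4,0.1,0.7],[0,0,0],-1],
  [[12.3,0.1,1.6],[0,0,0],-1],
  [[14.1,0.1,2.8],[0,0,0],-1],
  [[15.75,0.1,4.1],[0,0,0],-1],
])

```text
time: 5.9
eef_pos: [0.5638, 0.0606, 0.2651]
orientation: [0.711, -0.703, -0.0, 0.001]
contact_force: [-1.4, 3.1, -3.2]
gripper_width: 0.0114
```

Run:
```python
from h import *
st=bot.state(); print(st['eef_pos'],st['contact_force'],st['gripper_width'],st['moment'])
```

```text
[0.56384562 0.06060726 0.26512521] [-1.38336889  3.08007082 -3.19141509] 0.011372067445111426 [ 0.67412701  0.29281057 -0.04437992]
```

Emit:
jog_arm([
  [[1.45,0,1.55],[0,0,0],-1],
  [[2.7,0,3.3],[0,0,0],-1],
  [[3.7,0,5.1],[0,0,0],-1],
  [[4.4,0,6.9],[0,0,0],-1],
  [[4.5,0,7.1],[0,0,0],-1],
  [[4.5,0,7.1],[0,0,0],-1],
])

```text
time: 6.5
eef_pos: [0.5639, 0.017, 0.1931]
orientation: [0.711, -0.703, -0.001, 0.001]
contact_force: [-1.3, 4.3, -3.7]
gripper_width: 0.0112
```

Run:
```python
from h import *
st=bot.state(); print(st['eef_pos'],st['contact_force'],st['gripper_width'],st['moment'])
im=bot.get_image('side')
cv2.imwrite('pics/s6.png',cv2.resize(im[80:280,200:380,::-1],None,fx=3,fy=3))
im=bot.get_image('wrist');cv2.imwrite('pics/w6.png',im[:,:,::-1])
im=bot.get_image('top');cv2.imwrite('pics/t6.png',cv2.resize(im[130:290,150:330,::-1],None,fx=3.6,fy=3.6))
```

```text
[0.56387049 0.01696906 0.19310063] [-1.3279317   4.29285867 -3.65205868] 0.011199808519615495 [ 0.60823792  0.25254374 -0.03249317]
```

View pics/s6.png

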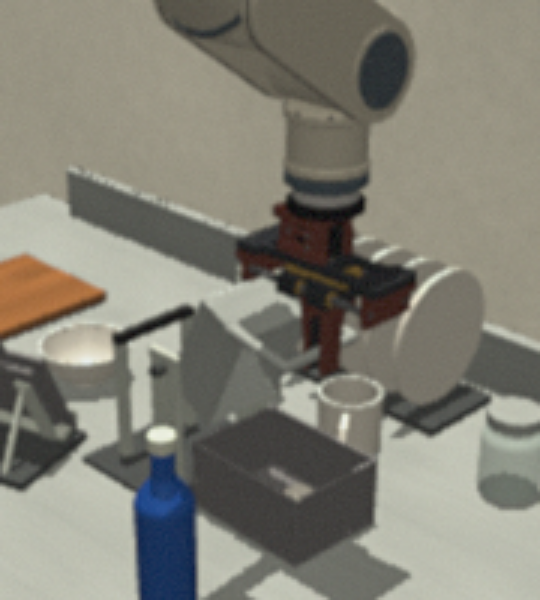

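View pics/w6.png

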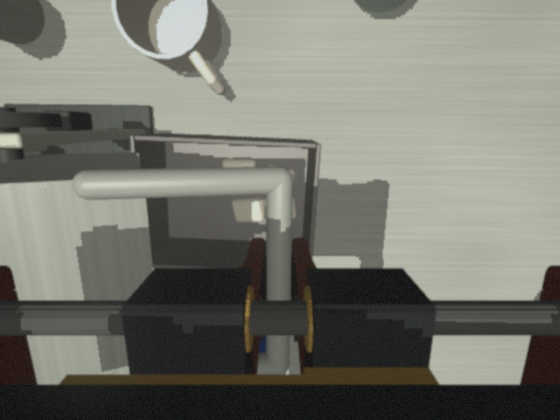

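View pics/t6.png

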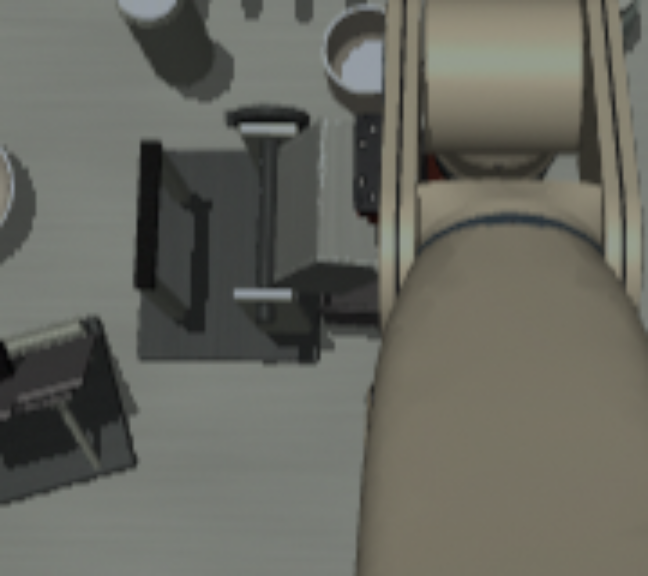

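The side view shows the skip tipped and tablets in the tub at about (290,485). I'll loosen the jaws so the skip settles on its stop, then check.

Emit:
jog_arm([
  [[0,0,0],[0,0,0],-0.5],
  [[0,0,0],[0,0,0],-0.3],
  [[0,0,0],[0,0,0],-0.3],
  [[0,0,0],[0,0,0],-0.3],
  [[0,0,0],[0,0,0],-0.3],
  [[0,0,0],[0,0,0],-0.3],
  [[0,0,0],[0,0,0],-0.3],
  [[0,0,0],[0,0,0],-0.3],
])

```text
time: 7.45
eef_pos: [0.5649, 0.0172, 0.1947]
orientation: [0.711, -0.703, 0.0, -0.0]
contact_force: [0.8, 0.1, -0.1]
gripper_width: 0.0307
```

Run:
```python
from h import *
st=bot.state(); print(st['eef_pos'],st['contact_force'],st['gripper_width'],st['moment'])
im=bot.get_image('side')
cv2.imwrite('pics/s7.png',cv2.resize(im[160:280,230:350,::-1],None,fx=5,fy=5,interpolation=cv2.INTER_CUBIC))
im=bot.get_image('wrist');cv2.imwrite('pics/w7.png',im[:,:,::-1])
```

```text
[0.56493494 0.01718351 0.19472863] [ 0.8155867   0.1240345  -0.09314294] 0.03073567513357533 [ 0.05292261 -0.0692117   0.00859346]
```

View pics/s7.png

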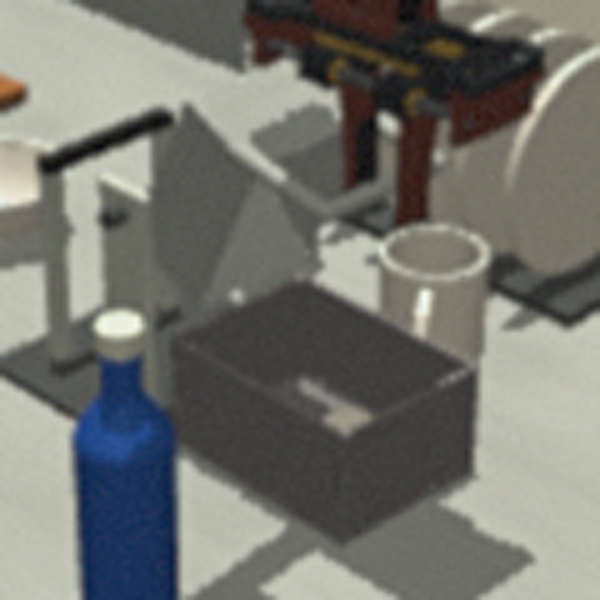

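View pics/w7.png

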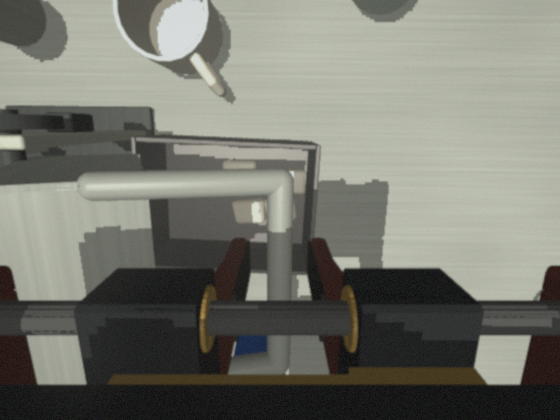

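Run:
```python
from h import *
S=cam('side')
for z in (.02,.08,.1,.12): print(onz(S,(230+235/5,160+297/5),z).round(3))
for p in [(.513,.124,.105),(.61,.124,.105),(.496,.137,.08),(.62,.135,.08)]: print(p,((proj(S,p)-[230,160])*5).round())
```

```text
[0.64  0.223 0.02 ]
[0.568 0.148 0.08 ]
[0.544 0.123 0.1  ]
[0.521 0.098 0.12 ]
(0.513, 0.124, 0.105) [198. 307.]
(0.61, 0.124, 0.105) [306. 255.]
(0.496, 0.137, 0.08) [165. 343.]
(0.62, 0.135, 0.08) [304. 277.]
```

A light spot sits on the skip's front lip at s7 (235,297), roughly world (0.544, 0.123, 0.10). It may be a tablet stuck on the lip. I'll grip again, rock the skip back to about 1.5 rad and drop it briskly.

Emit:
jog_arm([
  [[0,0,0],[0,0,0],-1],
  [[0,0,0],[0,0,0],-1],
  [[0,0,0],[0,0,0],-1],
  [[0,0,0],[0,0,0],-1],
  [[-0.8,0,-2],[0,0,0],-1],
  [[-1.8,0,-3.8],[0,0,0],-1],
  [[-3,0,-5.5],[0,0,0],-1],
  [[-4.5,0,-7.1],[0,0,0],-1],
], squeeze=18)

```text
time: 8.35
eef_pos: [0.5649, 0.0606, 0.2671]
orientation: [0.711, -0.703, 0.002, 0.001]
contact_force: [1.3, -5.8, 2.4]
gripper_width: 0.0115
```

Emit:
jog_arm([
  [[0,0,0],[0,0,0],-1],
  [[2.7,0,3.3],[0,0,0],-1],
  [[4.5,0,7.1],[0,0,0],-1],
  [[4.5,0,7.2],[0,0,0],-1],
  [[4.5,0,7.1],[0,0,0],-1],
])

```text
time: 8.85
eef_pos: [0.5639, 0.0181, 0.1928]
orientation: [0.71, -0.704, -0.002, 0.0]
contact_force: [-0.3, 7.9, -5.4]
gripper_width: 0.0114
```

Run:
```python
from h import *
st=bot.state(); print(st['eef_pos'],st['contact_force'],st['gripper_width'],st['moment'])
im=bot.get_image('side')
cv2.imwrite('pics/s8.png',cv2.resize(im[160:280,230:350,::-1],None,fx=5,fy=5,interpolation=cv2.INTER_CUBIC))
```

```text
[0.56394779 0.01806185 0.19282955] [-0.25529624  7.90336342 -5.42157884] 0.011404534081306438 [ 1.05838151  0.06898748 -0.03632014]
```

View pics/s8.png

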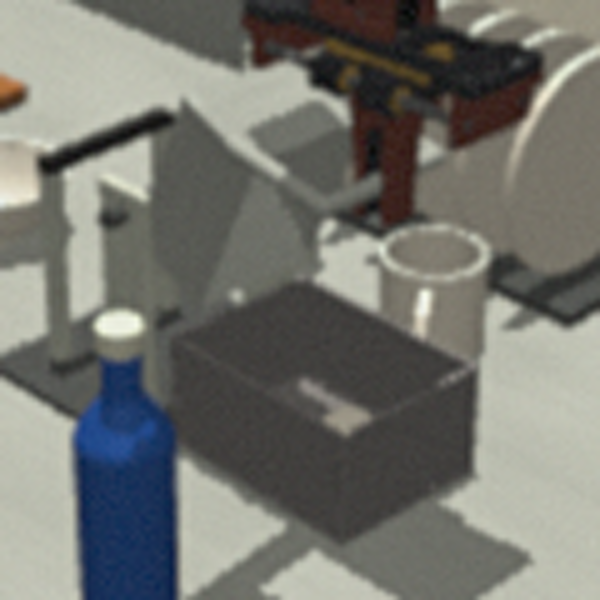

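The spot hasn't moved at all, so it is most likely table showing through the gap between the rims. I'll check inside the skip once it is home. Easing it back now.

Emit:
jog_arm([
  [[-0.8,0,-2],[0,0,0],-1],
  [[-1.8,0,-3.8],[0,0,0],-1],
  [[-3.05,0,-5.55],[0,0,0],-1],
  [[-4.5,0,-7.1],[0,0,0],-1],
  [[-6.1,0,-8.45],[0,0,0],-1],
  [[-7.9,0,-9.6],[0,0,0],-1],
  [[-9.8,0,-10.5],[0,0,0],-1],
  [[-11.85,0,-11.2],[0,0,0],-1],
])

```text
time: 9.7
eef_pos: [0.5635, 0.1365, 0.3062]
orientation: [0.711, -0.703, -0.0, 0.0]
contact_force: [4.8, 1.9, -11.5]
gripper_width: 0.0115
```

Emit:
jog_arm([
  [[-1,0,-0.25],[0,0,0],-1],
  [[-2.1,0,-0.4],[0,0,0],-1],
  [[-3.1,0,-0.5],[0,0,0],-1],
  [[-4.2,0,-0.55],[0,0,0],-1],
  [[-5.2,0,-0.5],[0,0,0],-1],
  [[-6.3,0,-0.4],[0,0,0],-1],
  [[-7.3,0,-0.25],[0,0,0],-1],
  [[-8.4,0,-0.05],[0,0,0],-1],
])

```text
time: 10.5
eef_pos: [0.5632, 0.2205, 0.3072]
orientation: [0.711, -0.703, 0.0, -0.0]
contact_force: [5.9, -0.2, -2.0]
gripper_width: 0.0115
```

Run:
```python
from h import *
st=bot.state(); print(st['eef_pos'],st['contact_force'],st['gripper_width'],st['moment'])
im=bot.get_image('side')
cv2.imwrite('pics/s9.png',cv2.resize(im[100:280,190:350,::-1],None,fx=3.5,fy=3.5,interpolation=cv2.INTER_CUBIC))
```

```text
[0.56315788 0.22048902 0.30720741] [ 5.94082885 -0.20251027 -1.95528523] 0.011485065762347974 [-0.27473806 -0.87365627 -0.06256743]
```

View pics/s9.png

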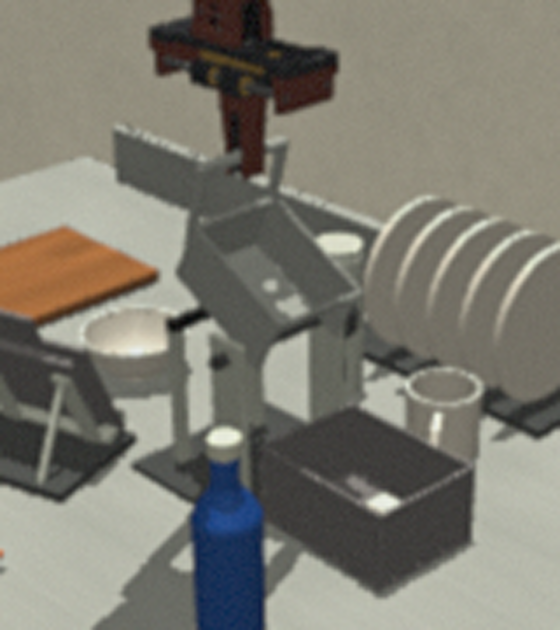

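Run:
```python
from h import *
im=bot.get_image('wrist');cv2.imwrite('pics/w9.png',im[:,:,::-1])
```

```text
(no output)
```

View pics/w9.png

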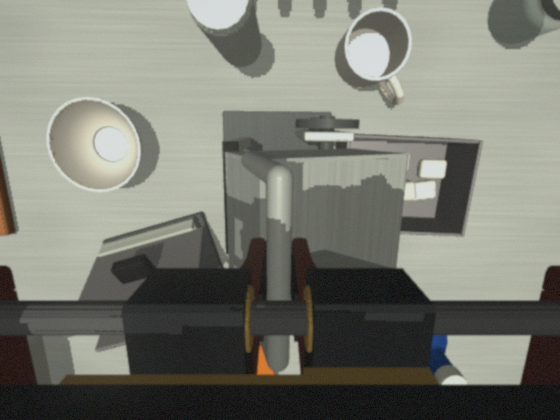

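The wrist view shows the skip floor empty. The tub holds at least three tablets in view, at about (432,168), (412,190) and (426,190). Next, slowly through the catch.

Emit:
jog_arm([
  [[-0.5,0,0.15],[0,0,0],-1],
  [[-1,0,0.3],[0,0,0],-1],
  [[-1.5,0,0.45],[0,0,0],-1],
  [[-2,0,0.65],[0,0,0],-1],
  [[-2.5,0,0.85],[0,0,0],-1],
  [[-3,0,1.05],[0,0,0],-1],
  [[-3.5,0,1.3],[0,0,0],-1],
  [[-3.95,0,1.5],[0,0,0],-1],
])

```text
time: 11.4
eef_pos: [0.5625, 0.2595, 0.2919]
orientation: [0.711, -0.703, 0.0, -0.0]
contact_force: [6.4, -0.4, -0.5]
gripper_width: 0.0118
```

Emit:
jog_arm([
  [[-0.45,0,0.25],[0,0,0],-1],
  [[-0.9,0,0.55],[0,0,0],-1],
  [[-1.35,0,0.85],[0,0,0],-1],
  [[-1.8,0,1.15],[0,0,0],-1],
  [[-2.2,0,1.45],[0,0,0],-1],
  [[-2.65,0,1.8],[0,0,0],-1],
  [[-3.05,0,2.1],[0,0,0],-1],
  [[-3.45,0,2.45],[0,0,0],-1],
])

```text
time: 12.2
eef_pos: [0.5619, 0.2937, 0.2674]
orientation: [0.711, -0.703, 0.0, 0.0]
contact_force: [1.7, -17.3, 26.0]
gripper_width: 0.0116
```

Run:
```python
from h import *
st=bot.state(); print(st['eef_pos'],st['contact_force'],st['gripper_width'],st['moment'])
```

```text
[0.56188267 0.29366342 0.26736091] [  1.66651752 -17.31770258  25.97318559] 0.011633400723362735 [-3.26266895 -0.27181373 -0.10115788]
```

It is home against the rest (original y 0.2934, z 0.2667), pressed with about 31 N. I'll back off slightly and open.

Emit:
jog_arm([
  [[0.05,0,-0.15],[0,0,0],-1],
  [[0.05,0,-0.15],[0,0,0],-0.6],
  [[0.05,0,-0.15],[0,0,0],-0.3],
  [[0.05,0,-0.15],[0,0,0],0],
  [[0.05,0,-0.15],[0,0,0],0.2],
  [[0.05,0,-0.15],[0,0,0],0.2],
  [[0.05,0,-0.15],[0,0,0],0.2],
  [[0.05,0,-0.15],[0,0,0],0.2],
])

```text
time: 13.0
eef_pos: [0.5619, 0.2932, 0.2692]
orientation: [0.711, -0.703, -0.0, 0.0]
contact_force: [-0.4, -0.3, -0.4]
gripper_width: 0.0524
```

Run:
```python
from h import *
st=bot.state(); print(st['eef_pos'],st['contact_force'],st['gripper_width'],st['q'])
C=cam('wrist',st)
im=bot.get_image('wrist');cv2.imwrite('pics/w10.png',im[:,:,::-1])
```

```text
[0.56186034 0.29318651 0.26923523] [-0.4230344  -0.31366588 -0.37805995] 0.05235906291207359 [4.62118675e-01 3.89273601e-01 1.56784834e+00 1.08809379e-04
 1.18455080e+00 2.02211981e+00]
```

View pics/w10.png

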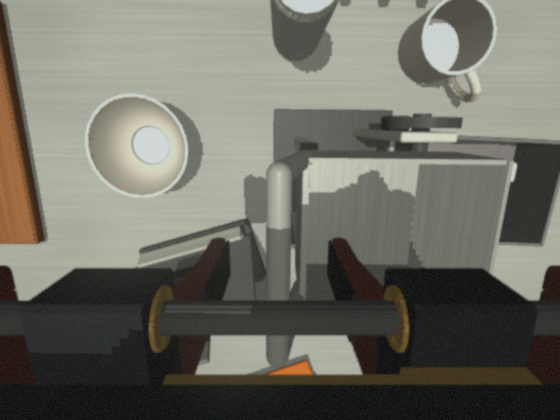

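The skip is home: the bar end is at (279,173), the same pixel as before tipping, and the bucket is empty. Next I'll lift clear and look at the lid.

Emit:
jog_arm([
  [[0,0,-4],[0,0,0],0.4],
  [[0,0,-8],[0,0,0],1],
  [[-4,2,-12],[0,0,0],1],
  [[-8,4,-13],[0,0,0],1],
  [[-12,8,-13],[0,0,0],1],
  [[-12,9,-13],[0,0,0],1],
  [[-12,9,-13],[0,0,0],1],
  [[-12,9,-13],[0,0,0],1],
])

```text
time: 13.85
eef_pos: [0.4707, 0.4117, 0.3991]
orientation: [0.711, -0.703, 0.0, 0.0]
contact_force: [0.3, -0.6, 0.2]
gripper_width: 0.0877
```

Run:
```python
from h import *
st=bot.state(); print(st['eef_pos'],st['joint_velocities'].round(2),st['q'])
im=bot.get_image('wrist');cv2.imwrite('pics/w11.png',im[:,:,::-1]);np.save('pics/w11.npy',np.r_[st['eef_pos'],st['orientation']])
im=bot.get_image('top');cv2.imwrite('pics/t11.png',im[:,:,::-1])
cv2.imwrite('pics/t11z.png',cv2.resize(im[130:290,100:310,::-1],None,fx=3.6,fy=3.6,interpolation=cv2.INTER_CUBIC))
```

```text
[0.470705   0.41169294 0.39905302] [-0.03  0.01 -0.01 -0.    0.    0.  ] [ 6.99915275e-01  2.80876435e-01  1.43062433e+00 -6.63355573e-04
  1.43040029e+00  2.25937170e+00]
```

View pics/w11.png

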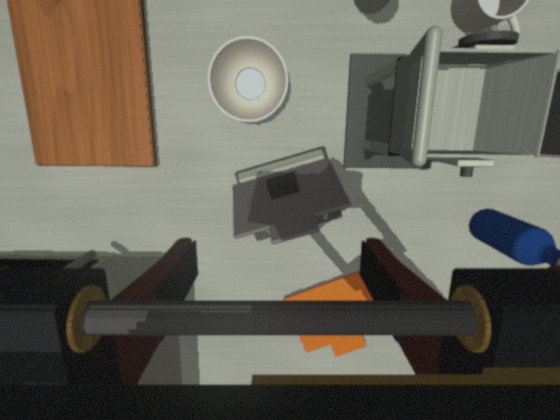

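View pics/t11z.png

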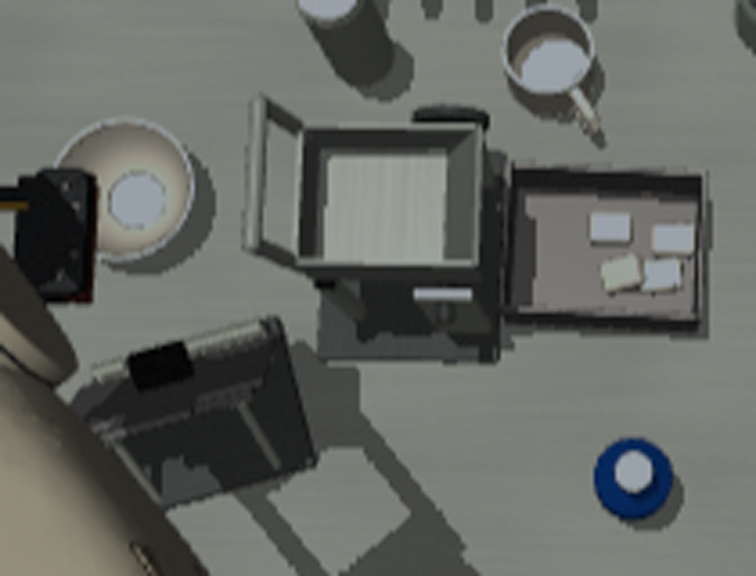

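All four tablets are in the tub, at about (610,226), (673,237), (622,273) and (661,273). The skip is upright and empty with its bar where it started. Now measuring the knob.

Run:
```python
import cv2
w=cv2.imread('pics/w11.png'); cv2.imwrite('pics/w11z.png',cv2.resize(w[140:250,220:360],None,fx=5.4,fy=5.4,interpolation=cv2.INTER_CUBIC)*2 if False else cv2.convertScaleAbs(cv2.resize(w[140:250,220:360],None,fx=5.4,fy=5.4,interpolation=cv2.INTER_CUBIC),alpha=1.6))
t=cv2.imread('pics/t11.png'); cv2.imwrite('pics/t11k.png',cv2.convertScaleAbs(cv2.resize(t[210:290,110:200],None,fx=7,fy=7,interpolation=cv2.INTER_CUBIC),alpha=2))
```

```text
(no output)
```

View pics/w11z.png

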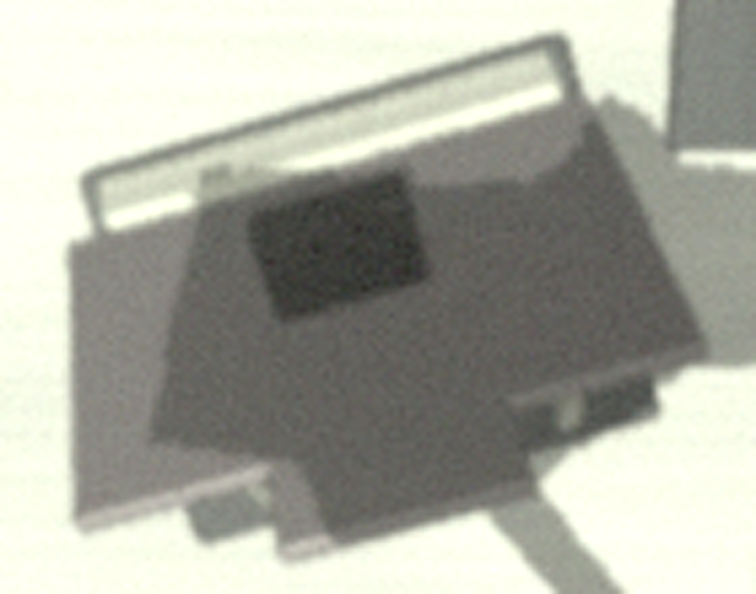

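View pics/t11k.png

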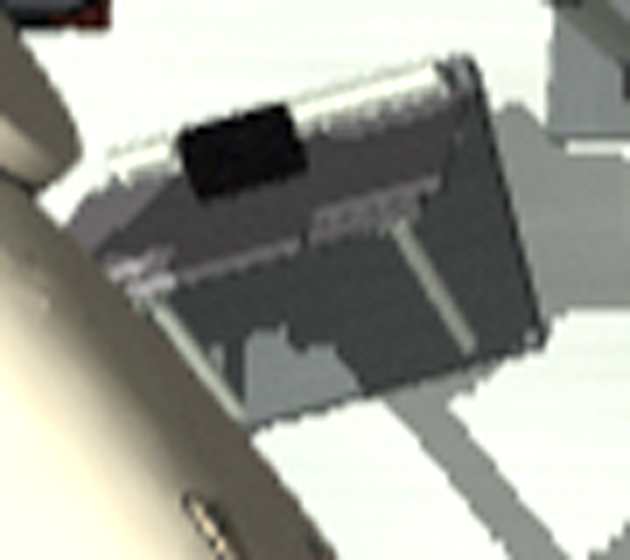

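```bash
cat > m2.py <<'E'
from h import *
v=np.load('pics/w11.npy'); W=cam('wrist',{'eef_pos':v[:3],'orientation':v[3:]})
T=cam('top');S=cam('side')
wz=lambda u,v:ray(W,(220+u/5.4,140+v/5.4)); tk=lambda u,v:ray(T,(110+u/7,210+v/7)); sz=lambda u,v:ray(S,(165+u/5,140+v/5))
P={}
for n,rs in dict(outL=[wz(250,212),tk(181,146)],outR=[wz(407,172),tk(290,104)],baseL=[wz(282,322),tk(205,200)],baseR=[wz(428,272),tk(306,160)],
 tabL=[wz(285,558),sz(98,240)],tabR=[wz(537,492),sz(175,257)],plL=[wz(77,525),sz(55,252)],plR=[wz(705,352),sz(228,318)],rackR=[wz(570,38),tk(468,58)]).items():
    P[n],e=tri(rs); print(n,P[n].round(4),np.round(e,4))
E
python3 - <<'E'
from m2 import *
nrm=lambda a:a/np.linalg.norm(a)
for a,b in [('outL','outR'),('baseL','baseR'),('tabL','tabR'),('plL','plR')]:
    d=P[b]-P[a]; print(a,np.linalg.norm(d).round(4),'yaw',np.arctan2(d[1],d[0]).round(3),((P[a]+P[b])/2).round(4))
for yaw in (-1.315,-1.29):
    X=np.array([np.cos(yaw),np.sin(yaw),0]); n=np.array([-X[1],X[0],0]); c,s=np.cos(np.radians(25)),np.sin(np.radians(25))
    Z=c*n+[0,0,s]; Y=-s*n+np.array([0,0,c])
    for a,b,y,z in [('outL','outR',-.008,.032),('baseL','baseR',.008,.003),('tabL','tabR',.093,0),('plL','plR',.063,0)]:
        C=(P[a]+P[b])/2-Y*y-Z*z; print(yaw,a,'knob est',(C+.019*Z).round(4))
    print('lidX',X,'knob edge vec out->base pred',(Y*.016-Z*.029).round(4),'meas',((P['baseL']+P['baseR']-P['outL']-P['outR'])/2).round(4))
E
```

```text
outL [0.4585 0.4322 0.0705] [0.0014 0.0014]
outR [0.4734 0.3873 0.0821] [0.0005 0.0005]
baseL [0.4327 0.4198 0.0849] [0.0025 0.0025]
baseR [0.4484 0.3796 0.0882] [0.0029 0.0029]
tabL [0.3936 0.4171 0.1637] [0.0036 0.0036]
tabR [0.4123 0.3567 0.1653] [0.0047 0.0047]
plL [0.3914 0.4711 0.1367] [0.0031 0.0031]
plR [0.4311 0.3151 0.128 ] [0.0036 0.0036]
rackR [0.505  0.3334 0.0048] [0.0001 0.0001]
outL 0.0487 yaw -1.251 [0.4659 0.4098 0.0763]
baseL 0.0433 yaw -1.197 [0.4406 0.3997 0.0866]
tabL 0.0632 yaw -1.27 [0.403  0.3869 0.1645]
plL 0.1612 yaw -1.321 [0.4113 0.3931 0.1323]
-1.315 outL knob est [0.4513 0.4059 0.0781]
-1.315 baseL knob est [0.4579 0.4042 0.0861]
-1.315 tabL knob est [0.4577 0.4012 0.0882]
-1.315 plL knob est [0.4537 0.4042 0.0833]
lidX [ 0.2530159  -0.96746212  0.        ] knob edge vec out->base pred [-0.032  -0.0084  0.0022] meas [-0.0254 -0.0101  0.0102]
-1.29 outL knob est [0.4514 0.4056 0.0781]
-1.29 baseL knob est [0.4578 0.4047 0.0861]
-1.29 tabL knob est [0.4573 0.4026 0.0882]
-1.29 plL knob est [0.4534 0.4052 0.0833]
lidX [ 0.27712088 -0.96083506  0.        ] knob edge vec out->base pred [-0.0318 -0.0092  0.0022] meas [-0.0254 -0.0101  0.0102]
```

```bash
cat > lid.py <<'E'
from h import *
K=np.array([.455,.404,.085]); yaw=-1.305
X=np.array([np.cos(yaw),np.sin(yaw),0]); n=np.array([-X[1],X[0],0]); c,s=np.cos(np.radians(25)),np.sin(np.radians(25))
Z=c*n+[0,0,s]; Y=-s*n+np.array([0,0,c])
t=np.radians(30); d=-np.sin(t)*n-np.cos(t)*np.array([0,0,1.]); Rg=Rxy(X,d)
G=K+.008*d+.003*Z
E
python3 - <<'E'
from lid import *
print(Rg.round(3)); print(G, G-.1*d)
print(rel(G-.1*d,Rg))
E
```

```text
[[ 0.263 -0.836 -0.482]
 [-0.965 -0.227 -0.131]
 [-0.     0.5   -0.866]]
[0.45376391 0.40366349 0.07933965] [0.50200809 0.41679738 0.16594219]
([-0.55, -3.06, 23.3], [-0.5206, 0.0665, -0.2505])
```

Emit:
jog_arm([
  [[-0.5,-3,5],[-0.13,0.017,-0.063],1],
  [[-0.5,-3,10],[-0.26,0.034,-0.125],1],
  [[-0.5,-3,15],[-0.4,0.05,-0.19],1],
  [[-0.5,-3,20],[-0.52,0.066,-0.25],1],
  [[-0.5,-3,23.3],[-0.52,0.066,-0.25],1],
  [[-0.5,-3,23.3],[-0.52,0.066,-0.25],1],
  [[-0.5,-3,23.3],[-0.52,0.066,-0.25],1],
  [[-0.5,-3,23.3],[-0.52,0.066,-0.25],1],
])

```text
time: 14.75
eef_pos: [0.5022, 0.4181, 0.1698]
orientation: [0.768, -0.587, -0.156, 0.203]
contact_force: [-0.3, -0.1, 0.7]
gripper_width: 0.0881
```

Run:
```python
from lid import *
st=bot.state(); print(st['eef_pos'],st['joint_velocities'].round(2),st['q'].round(3)); print(rel(G,Rg))
C=cam('wrist',st); im=bot.get_image('wrist')
for p in [K+Z*.013+X*.022+Y*.008,K+Z*.013-X*.022+Y*.008,K+Z*.013-X*.022-Y*.008,K+Z*.013+X*.022-Y*.008]:
    u=proj(C,p); print(u.round(1)); 
cv2.imwrite('pics/w12.png',im[:,:,::-1]);np.save('pics/w12.npy',np.r_[st['eef_pos'],st['orientation']])
```

```text
[0.50221969 0.41810427 0.16975963] [ 0.01 -0.02 -0.    0.   -0.    0.  ] [0.598 0.767 1.249 0.165 1.618 1.869]
([0.14, -0.08, 10.36], [-0.0059, 0.0023, 0.0013])
[309.9 216.1]
[253.8 216. ]
[254.4 197.3]
[309.2 197.4]
```

View pics/w12.png

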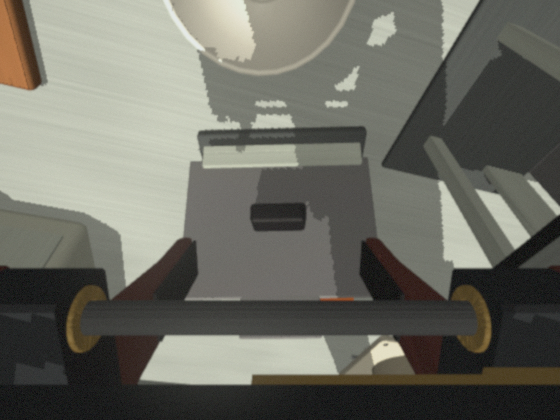

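Run:
```python
import cv2
w=cv2.imread('pics/w12.png'); cv2.imwrite('pics/w12z.png',cv2.convertScaleAbs(cv2.resize(w[190:245,230:325],None,fx=8,fy=8,interpolation=cv2.INTER_CUBIC),alpha=2.5))
```

```text
(no output)
```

View pics/w12z.png

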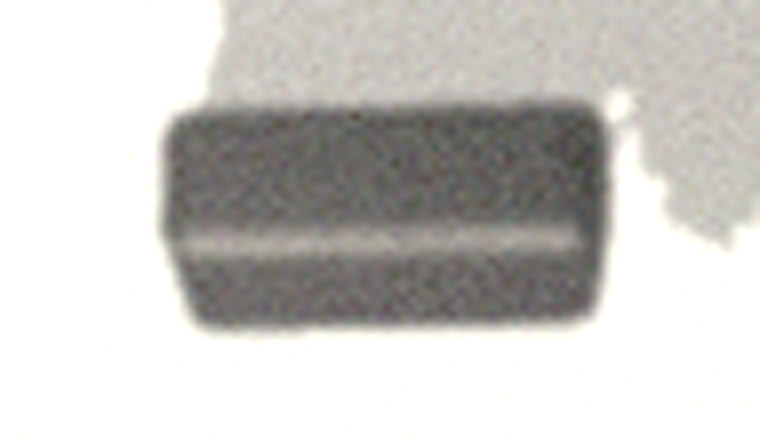

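Knob outer face: columns 250.6–305.9, rows 202.8–220.2. That is 3 mm to -x and about 4 mm along tool +y from my prediction, so I'll correct for it while approaching.

Emit:
jog_arm([
  [[-0.1,0.3,3],[0,0,0],1],
  [[-0.1,0.3,6],[0,0,0],1],
  [[-0.1,0.3,8],[0,0,0],1],
  [[-0.1,0.3,8],[0,0,0],1],
  [[-0.1,0.3,8],[0,0,0],1],
])

```text
time: 15.3
eef_pos: [0.4605, 0.4083, 0.1011]
orientation: [0.768, -0.586, -0.157, 0.203]
contact_force: [0.5, -0.5, 0.5]
gripper_width: 0.0876
```

```bash
sed -i 's/^K=.*\]);/K=np.array([.4515,.4058,.0877]);/' lid.py
python3 - <<'E'
from lid import *
st=bot.state(); print(st['eef_pos'],st['joint_velocities'].round(2),st['contact_force']); print(rel(G,Rg))
im=bot.get_image('wrist')
cv2.imwrite('pics/w13.png',im[:,:,::-1])
im=bot.get_image('side')
cv2.imwrite('pics/s13.png',cv2.resize(im[140:260,160:300,::-1],None,fx=5,fy=5,interpolation=cv2.INTER_CUBIC))
E
```

```text
[0.46046844 0.40833593 0.10109084] [-0.01 -0.   -0.02  0.   -0.   -0.  ] [ 0.4897427  -0.51289004  0.54833566]
([0.01, -0.02, 2.18], [-0.0046, 0.0015, 0.0019])
```

View pics/w13.png

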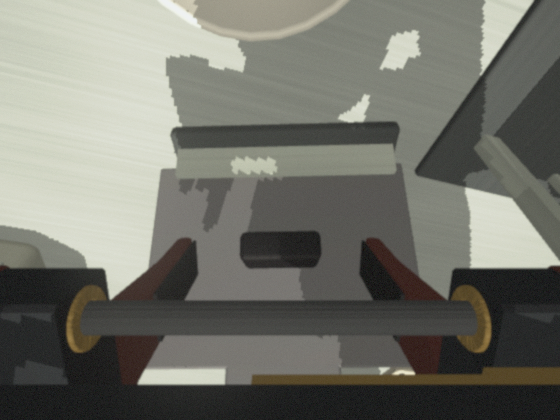

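View pics/s13.png

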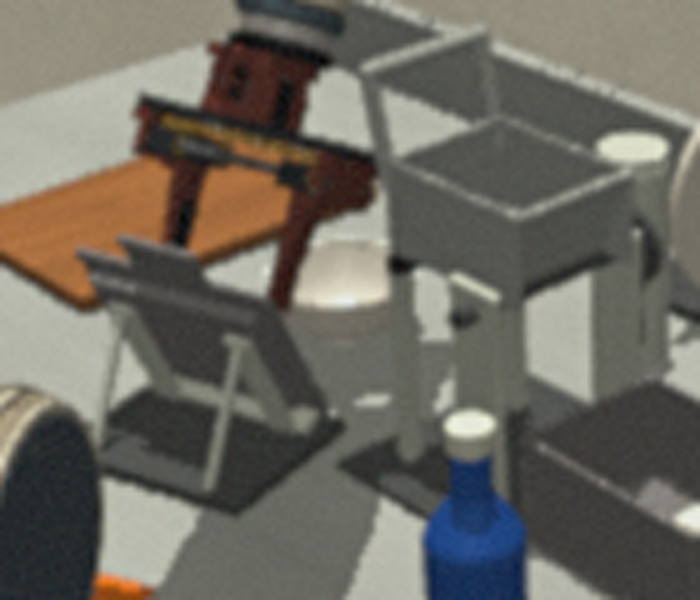

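The knob is centred between the fingers (column 280). Going in the last 2 cm and closing.

Emit:
jog_arm([
  [[0,0,1],[0,0,0],1],
  [[0,0,2.1],[0,0,0],1],
  [[0,0,2.1],[0,0,0],0.5],
  [[0,0,2.1],[0,0,0],0.1],
  [[0,0,2.1],[0,0,0],-0.3],
  [[0,0,2.1],[0,0,0],-0.3],
  [[0,0,2.1],[0,0,0],-0.3],
  [[0,0,2.1],[0,0,0],-0.3],
], squeeze=15)

```text
time: 16.2
eef_pos: [0.4505, 0.4044, 0.08]
orientation: [0.768, -0.586, -0.156, 0.204]
contact_force: [3.1, -1.4, 0.7]
gripper_width: 0.0442
```

Run:
```python
from lid import *
st=bot.state(); print(st['eef_pos'],st['joint_velocities'].round(2),st['contact_force'],st['moment'],st['gripper_width']); print(rel(G,Rg))
im=bot.get_image('wrist')
cv2.imwrite('pics/w14.png',im[:,:,::-1])
```

```text
[0.45048531 0.40437572 0.07995872] [ 0.    0.    0.    0.02 -0.01 -0.  ] [ 3.11694904 -1.42417073  0.66120825] [-0.26218813 -0.90790703  0.50892979] 0.0442025072112736
([-0.11, 0.1, -0.18], [-0.0037, 0.0001, 0.0009])
```

View pics/w14.png

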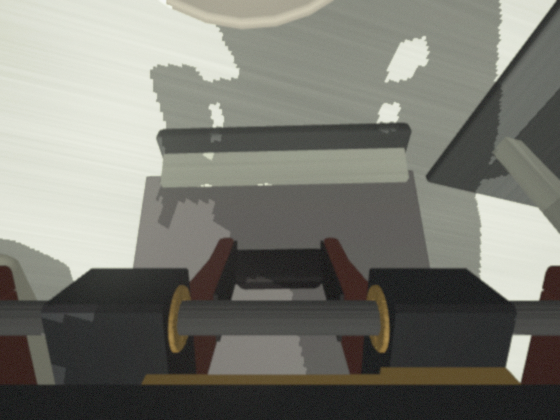

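Gripped at 44.2 mm. Next I'll firm the grip and draw the lid out along its plane.

Run:
```python
from lid import *
st=bot.state(); R0=R.from_quat(st['orientation']).as_matrix()
print('lidY in tool',(R0.T@Y).round(3),'lidZ',(R0.T@Z).round(3),'X',(R0.T@X).round(3), Y.round(3))
```

```text
lidY in tool [-0.001  0.817 -0.577] lidZ [ 0.001 -0.577 -0.817] X [ 1.     0.001 -0.   ] [-0.408 -0.111  0.906]
```

Emit:
jog_arm([
  [[0,0,0],[0,0,0],-0.4],
  [[0,0,0],[0,0,0],-0.4],
  [[0,0.8,-0.6],[0,0,0],-0.4],
  [[0,1.6,-1.15],[0,0,0],-0.4],
  [[0,2.5,-1.75],[0,0,0],-0.4],
  [[0,3.3,-2.3],[0,0,0],-0.4],
  [[0,4.1,-2.9],[0,0,0],-0.4],
  [[0,4.9,-3.5],[0,0,0],-0.4],
], squeeze=40)

```text
time: 17.05
eef_pos: [0.4255, 0.398, 0.1347]
orientation: [0.768, -0.586, -0.157, 0.204]
contact_force: [4.4, 0.5, -1.9]
gripper_width: 0.0437
```

Run:
```python
from lid import *
st=bot.state(); print(st['eef_pos'],st['contact_force'],st['moment'],st['gripper_width'])
im=bot.get_image('side')
cv2.imwrite('pics/s15.png',cv2.resize(im[130:250,160:300,::-1],None,fx=5,fy=5,interpolation=cv2.INTER_CUBIC))
```

```text
[0.4254862  0.39804981 0.13466723] [ 4.43907578  0.49664527 -1.89252941] [ 0.3532763  -1.12808814  0.2114485 ] 0.04365494409154546
```

View pics/s15.png

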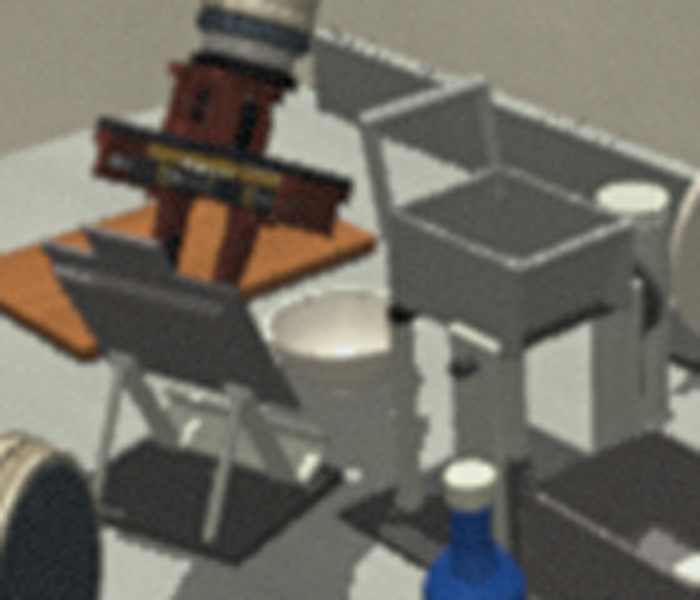

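```bash
cat >> lid.py <<'E'
Xl=-X; L0=np.column_stack([Xl,Y,Z])
# grasp as measured (TCP at closing)
Gm=np.array([.4505,.4044,.080]); Rm=R.from_quat([.768,-.586,-.156,.204]).as_matrix()
off=L0.T@(Gm-K); Rl=L0.T@Rm
def lidpose(knob,L): return knob+L@off, L@Rl
def Lf(a): # final lid frame, a = yaw of lid x from +y world ccw positive
    x=np.array([-np.sin(a),np.cos(a),0]); z=np.array([0,0,1.]); return np.column_stack([x,np.cross(z,x),z])
E
python3 - <<'E'
from lid import *
from scipy.spatial.transform import Slerp
print(off, (R.from_matrix(L0.T@Lf(-.037)).magnitude()*57.3))
st=bot.state(); print(rel(*lidpose(np.array([.42,.39,.36]),L0)))
E
```

```text
[-0.00108816 -0.00641538 -0.00446194] 67.03436884868098
([0.73, 11.48, -18.32], [0.0018, 0.001, 0.0])
```

Emit:
jog_arm([
  [[0,2.3,-3],[0,0,0],-0.4],
  [[0.3,4.6,-7],[0,0,0],-0.4],
  [[0.6,7,-11],[0,0,0],-0.4],
  [[0.7,9.2,-14.7],[0,0,0],-0.4],
  [[0.7,11.5,-18.3],[0,0,0],-0.4],
  [[0.7,11.5,-18.3],[0,0,0],-0.4],
  [[0.7,11.5,-18.3],[0,0,0],-0.4],
])

```text
time: 17.8
eef_pos: [0.4185, 0.3887, 0.3509]
orientation: [0.768, -0.586, -0.157, 0.205]
contact_force: [0.2, -0.0, -1.4]
gripper_width: 0.0439
```

Run:
```python
from lid import *
st=bot.state(); print(st['eef_pos'],st['q'].round(2),st['contact_force'],st['moment'],st['gripper_width'])
im=bot.get_image('side'); cv2.imwrite('pics/s16.png',im[:,:,::-1])
from scipy.spatial.transform import Slerp
a=-.037
L=lambda f: Slerp([0,1],R.from_matrix([L0,Lf(a)]))(f).as_matrix()
print(rel(*lidpose(np.array([.44,.30,.42]),L(.3))))
print(rel(*lidpose(np.array([.49,.17,.42]),L(.65))))
print(rel(*lidpose(np.array([.556,.059,.30]),L(1))))
t=bot.get_image('top'); cv2.imwrite('pics/t16.png',t[:,:,::-1])
```

```text
[0.41849406 0.38870546 0.35088089] [0.63 0.48 1.34 0.19 1.82 1.93] [ 0.21631308 -0.02953284 -1.39839099] [ 0.11406798 -0.38337874  0.01335165] 0.04391854639304367
([9.25, 3.23, -5.38], [0.3432, 0.0044, 0.0951])
([23.18, 1.85, -6.31], [0.737, 0.0098, 0.207])
([35.7, -7.21, 2.06], [1.1308, 0.0152, 0.319])
```

View pics/s16.png

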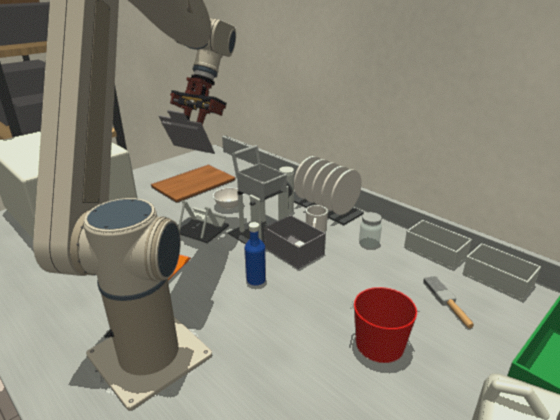

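View pics/t16.png

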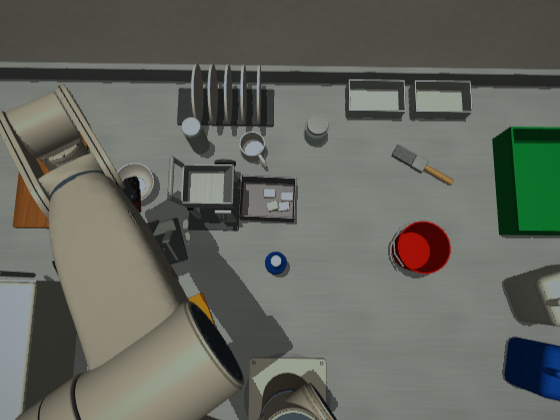

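The lid is out and held. The tub is unobstructed in the top view, so I'll refine its position and yaw.

Run:
```python
import cv2
t=cv2.imread('pics/t16.png'); cv2.imwrite('pics/t16z.png',cv2.convertScaleAbs(cv2.resize(t[165:235,228:308],None,fx=8,fy=8,interpolation=cv2.INTER_CUBIC),alpha=1.8))
```

```text
(no output)
```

View pics/t16z.png

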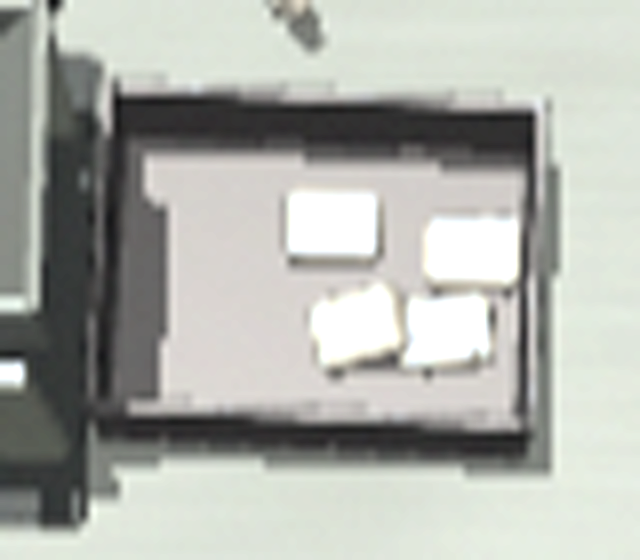

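Run:
```python
from h import *
T=cam('top')
f=lambda u,v:onz(T,(228+u/8,165+v/8),.08)
a=[f(*p) for p in [(118,95),(533,112),(523,428),(102,408)]]
for p in a: print(p.round(4))
for p,q in [(0,1),(3,2),(0,3),(1,2)]:
    d=a[q]-a[p]; print(np.linalg.norm(d).round(4), np.arctan2(d[0],-d[1]).round(4) if p in(0,3) and q in (1,2) and (p,q)!=(0,3) else np.arctan2(d[1],-d[0]).round(4))
print(np.mean(a,0))
```

```text
[0.6169 0.1337 0.08  ]
[ 0.6128 -0.0155  0.08  ]
[ 0.498  -0.0126  0.08  ]
[0.503  0.1364 0.08  ]
0.1492 -0.0274
0.1491 -0.0336
0.1139 0.0238
0.1149 0.0247
[0.55768265 0.06049605 0.08      ]
```

Emit:
jog_arm([
  [[3,1.1,-1.8],[0.115,0,0.032],-0.4],
  [[6,2.2,-3.6],[0.23,0,0.063],-0.4],
  [[9.3,3.2,-5.4],[0.343,0,0.095],-0.4],
  [[14,2.8,-5.7],[0.475,0,0.13],-0.4],
  [[18.5,2.3,-6],[0.605,0,0.17],-0.4],
  [[23.2,1.9,-6.3],[0.737,0,0.207],-0.4],
  [[26,0,-5],[0.86,0,0.24],-0.4],
  [[29,-2,-3],[0.96,0,0.27],-0.4],
])

```text
time: 18.7
eef_pos: [0.5261, 0.1162, 0.3658]
orientation: [0.692, -0.687, 0.16, -0.155]
contact_force: [1.0, 0.2, -1.1]
gripper_width: 0.0436
```

Run:
```python
from lid import *
st=bot.state(); print(st['eef_pos'],st['q'].round(2),st['contact_force'],st['moment'],st['gripper_width'])
print(rel(*lidpose(np.array([.5575,.0605,.25]),Lf(-.028))))
```

```text
[0.52612881 0.11621074 0.36580423] [ 0.26 -0.04  1.94 -0.16  0.81  1.91] [ 0.97365714  0.17485432 -1.08981195] [0.03423718 0.26526535 0.02633611] 0.043618904786421185
([5.61, 1.86, 12.51], [0.1665, 0.0098, 0.0322])
```

The gripper body (±89 mm along the jaws) would come within about 1 mm of the skip's front if I set the lid down with this grip. So I'll lay it flat on free table around (0.56, -0.15), then regrip the knob from above across its 16 mm side.

Run:
```python
from lid import *
st=bot.state()
print(rel(*lidpose(np.array([.56,-.15,.20]),Lf(-.028))))
print(proj(cam('top'),[.63,-.065,.01]),proj(cam('top'),[.46,-.235,.01]))
```

```text
([26.62, 3.99, 17.24], [0.1665, 0.0098, 0.0322])
[309.86593886 179.22624707] [367.11148903 235.79244566]
```

Emit:
jog_arm([
  [[5,0.8,2],[0.06,0,0.01],-0.4],
  [[10,1.5,4.5],[0.12,0,0.02],-0.4],
  [[15,2.3,8],[0.166,0.01,0.032],-0.4],
  [[20,3,12],[0.166,0.01,0.032],-0.4],
  [[24,3.6,15],[0.166,0.01,0.032],-0.4],
  [[26.6,4,17.2],[0.166,0.01,0.032],-0.4],
  [[26.6,4,17.2],[0.166,0.01,0.032],-0.4],
  [[26.6,4,17.2],[0.166,0.01,0.032],-0.4],
])

```text
time: 19.5
eef_pos: [0.5643, -0.1503, 0.1933]
orientation: [-0.666, 0.684, -0.214, 0.208]
contact_force: [1.0, 1.0, -1.5]
gripper_width: 0.0439
```

Run:
```python
from lid import *
st=bot.state(); print(st['eef_pos'],st['joint_velocities'].round(2),st['contact_force'],st['moment'])
print(rel(*lidpose(np.array([.56,-.15,.034]),Lf(-.028))))
im=bot.get_image('side'); cv2.imwrite('pics/s17.png',cv2.resize(im[100:300,250:450,::-1],None,fx=3,fy=3,interpolation=cv2.INTER_CUBIC))
```

```text
[ 0.56434646 -0.15033087  0.19326053] [-0.52  0.51 -0.1   1.6  -0.06 -2.04] [ 0.963932    1.04667125 -1.48549813] [0.08509031 0.41288538 0.00890651]
([0.08, 9.15, 13.58], [0.0095, 0.001, 0.0001])
```

View pics/s17.png

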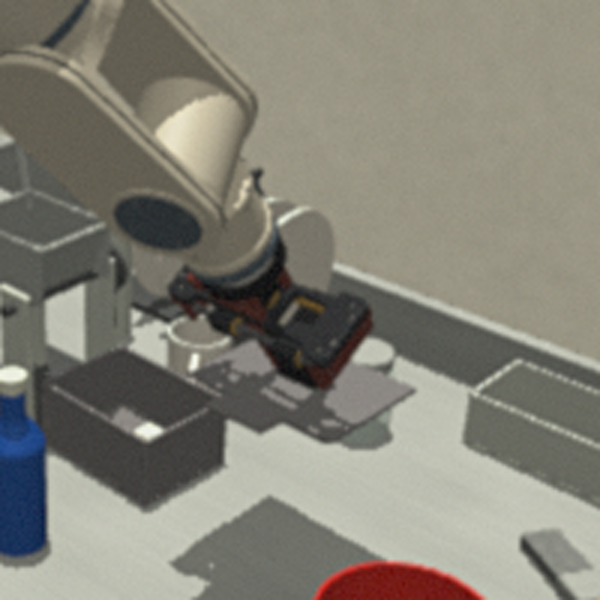

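Emit:
jog_arm([
  [[0,1.8,2.6],[0,0,0],-0.4],
  [[0,3.6,5.2],[0,0,0],-0.4],
  [[0,5.2,7.8],[0,0,0],-0.4],
  [[0,7,10.4],[0,0,0],-0.4],
  [[0.1,8.2,12.2],[0,0,0],-0.4],
  [[0.1,8.2,12.2],[0,0,0],-0.4],
  [[0.1,8.2,12.2],[0,0,0],-0.4],
])

```text
time: 20.25
eef_pos: [0.5667, -0.1504, 0.0468]
orientation: [-0.666, 0.684, -0.214, 0.208]
contact_force: [0.7, 0.3, -1.7]
gripper_width: 0.0439
```

Run:
```python
from lid import *
st=bot.state(); print(st['eef_pos'],st['joint_velocities'].round(2),st['contact_force'],st['moment'],st['q'].round(2))
print(rel(*lidpose(np.array([.56,-.15,.034]),Lf(-.028))))
```

```text
[ 0.56671893 -0.15040377  0.04675514] [-0.01  0.49  0.02  1.76  0.22 -1.82] [ 0.72949386  0.34253646 -1.68136905] [0.09093076 0.34884356 0.01401592] [-0.39  0.59  2.18  2.35  0.28 -1.1 ]
([0.09, 1.01, 1.4], [0.0094, 0.0004, 0.0009])
```

Emit:
jog_arm([
  [[0,0,0],[0,0,0],-0.4],
  [[0,0.2,0.3],[0,0,0],-0.4],
  [[0,0.4,0.6],[0,0,0],-0.4],
  [[0,0.6,0.9],[0,0,0],-0.4],
  [[0,0.6,0.9],[0,0,0],-0.4],
  [[0,0.6,0.9],[0,0,0],-0.4],
])

```text
time: 20.85
eef_pos: [0.5692, -0.1512, 0.0394]
orientation: [-0.666, 0.683, -0.216, 0.209]
contact_force: [0.3, 0.3, -0.8]
gripper_width: 0.0436
```

Run:
```python
from lid import *
st=bot.state(); print(st['eef_pos'],st['joint_velocities'].round(2),st['contact_force'],st['moment'],st['q'].round(2))
print(rel(*lidpose(np.array([.56,-.15,.034]),Lf(-.028))))
im=bot.get_image('side'); cv2.imwrite('pics/s18.png',cv2.resize(im[150:300,300:450,::-1],None,fx=4,fy=4,interpolation=cv2.INTER_CUBIC))
```

```text
[ 0.56923683 -0.15116986  0.03943406] [-0.  0. -0.  0. -0. -0.] [ 0.25703189  0.34213488 -0.78524774] [0.05480127 0.44157513 0.00732213] [-0.39  0.61  2.18  2.4   0.3  -1.15]
([0.02, 0.8, 0.65], [0.004, -0.0001, 0.0017])
```

View pics/s18.png

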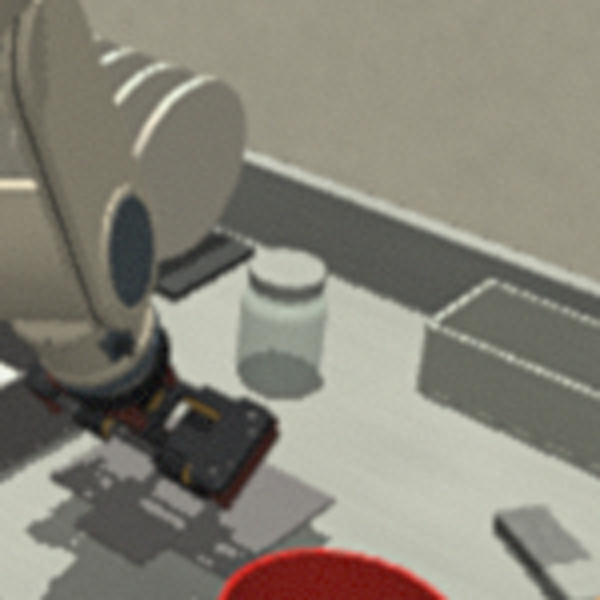

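Emit:
jog_arm([
  [[0,0.2,0.2],[0,0,0],-0.4],
  [[0,0.4,0.35],[0,0,0],-0.4],
  [[0,0.6,0.5],[0,0,0],-0.4],
  [[0,0.8,0.65],[0,0,0],-0.4],
  [[0,0.8,0.65],[0,0,0],-0.4],
])

```text
time: 21.4
eef_pos: [0.5658, -0.151, 0.0285]
orientation: [-0.666, 0.683, -0.215, 0.209]
contact_force: [-0.5, 0.8, -1.2]
gripper_width: 0.0441
```

Run:
```python
from lid import *
st=bot.state(); print(st['eef_pos'],st['joint_velocities'].round(2),st['contact_force'],st['moment'],st['q'].round(2))
print(rel(*lidpose(np.array([.56,-.15,.034]),Lf(-.028))))
```

```text
[ 0.56577605 -0.15101601  0.02851184] [ 0.   -0.01 -0.   -0.01 -0.    0.02] [-0.47666747  0.84816695 -1.2313475 ] [0.02981121 0.42615221 0.0188281 ] [-0.39  0.63  2.18  2.45  0.32 -1.21]
([0.02, -0.11, -0.05], [0.0055, 0.0001, 0.0014])
```

Emit:
jog_arm([
  [[0,0.11,0.16],[0,0,0],-0.4],
  [[0,0.17,0.24],[0,0,0],-0.4],
  [[0,0.17,0.24],[0,0,0],-0.4],
])

```text
time: 21.7
eef_pos: [0.5662, -0.1511, 0.0262]
orientation: [-0.666, 0.683, -0.216, 0.209]
contact_force: [-0.7, 0.1, -0.5]
gripper_width: 0.0439
```

Run:
```python
from lid import *
st=bot.state(); print(st['eef_pos'],st['contact_force'],st['moment'],st['q'].round(2))
im=bot.get_image('wrist'); cv2.imwrite('pics/w19.png',im[:,:,::-1])
```

```text
[ 0.56623686 -0.15112457  0.0261632 ] [-0.67457043  0.09181592 -0.5226155 ] [0.09447236 0.31653519 0.04415552] [-0.39  0.64  2.18  2.46  0.33 -1.22]
```

View pics/w19.png

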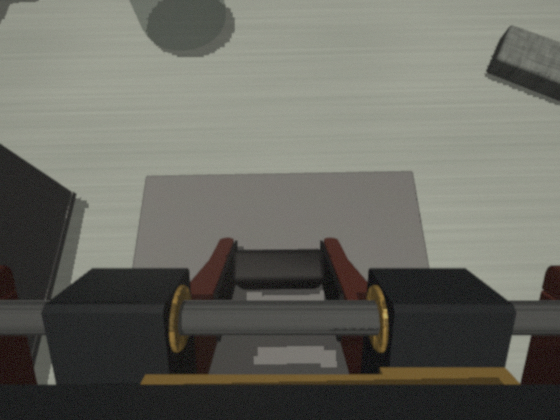

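Emit:
jog_arm([
  [[0,0.11,0.16],[0,0,0],-0.4],
  [[0,0.17,0.24],[0,0,0],-0.4],
  [[0,0.17,0.24],[0,0,0],-0.4],
])

```text
time: 22.05
eef_pos: [0.5665, -0.1515, 0.0239]
orientation: [-0.665, 0.683, -0.217, 0.209]
contact_force: [-5.0, -3.0, 8.3]
gripper_width: 0.0438
```

Run:
```python
from lid import *
st=bot.state(); print(st['eef_pos'],st['contact_force'],st['moment'],st['q'].round(2))
```

```text
[ 0.56648118 -0.15153523  0.02394819] [-5.00348194 -3.03556988  8.32524357] [ 0.24423447  0.01069912 -0.08242984] [-0.39  0.64  2.18  2.48  0.33 -1.23]
```

Firm contact at about 10 N, so the lid is down. Opening and backing off.

Emit:
jog_arm([
  [[0,-0.05,-0.1],[0,0,0],0],
  [[0,-0.05,-0.1],[0,0,0],0.4],
  [[0,-0.05,-0.1],[0,0,0],0.6],
  [[0,-0.05,-0.1],[0,0,0],0.6],
  [[0,-0.05,-2],[0,0,0],0.8],
  [[0,-0.05,-5],[0,0,0],0.8],
  [[0,-0.05,-10],[0,0,0],1],
  [[0,-0.05,-14],[0,0,0],1],
])

```text
time: 22.85
eef_pos: [0.4972, -0.1479, 0.124]
orientation: [-0.666, 0.682, -0.214, 0.211]
contact_force: [0.1, 0.3, -0.3]
gripper_width: 0.087
```

Run:
```python
from lid import *
st=bot.state(); print(st['eef_pos'],st['contact_force'],st['q'].round(2))
im=bot.get_image('wrist'); cv2.imwrite('pics/w20.png',im[:,:,::-1])
st=bot.state(); print(st['eef_pos'],st['q'].round(2))
# target: tool down, jaw along world x ; two options
for xd in ([1,0.0,0],[-1,0,0]): print(rel([.56,-.155,.25],Rxy(xd,[0,0,-1])))
```

```text
[ 0.49720608 -0.14793865  0.1240087 ] [ 0.06157206  0.3016045  -0.33127295] [-0.46  0.35  2.31  1.86  0.26 -0.67]
[ 0.49589552 -0.14755753  0.12634668] [-0.46  0.34  2.31  1.85  0.26 -0.65]
([0.59, -12.36, -6.43], [-0.4764, -0.4849, -1.5383])
([0.59, -12.36, -6.43], [-0.482, 0.4736, 1.496])
```

View pics/w20.png

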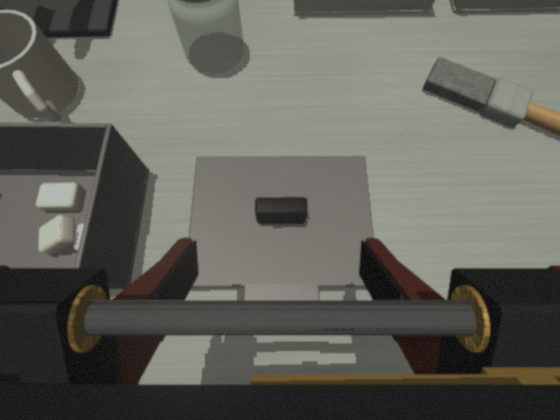

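The lid lies flat on the table, knob at about (281,210). Reorienting to tool-down with the jaws along world x.

Emit:
jog_arm([
  [[0.1,-2,-4],[0,0,0],1],
  [[0.1,-4,-8],[-0.04,-0.04,-0.12],1],
  [[0.3,-8,-8],[-0.08,-0.08,-0.25],1],
  [[0.5,-12.3,-6.4],[-0.12,-0.12,-0.38],1],
  [[0.6,-12.3,-6.4],[-0.16,-0.165,-0.52],1],
  [[0.6,-12.3,-6.4],[-0.2,-0.205,-0.65],1],
  [[0.6,-12.3,-6.4],[-0.24,-0.245,-0.78],1],
  [[0.6,-12.3,-6.4],[-0.28,-0.285,-0.9],1],
])

```text
time: 23.7
eef_pos: [0.5634, -0.156, 0.2472]
orientation: [0.884, -0.424, 0.135, -0.141]
contact_force: [-0.0, 0.3, -0.8]
gripper_width: 0.0881
```

Run:
```python
from lid import *
st=bot.state(); print(st['eef_pos'],st['contact_force'],st['q'].round(2),st['joint_velocities'].round(2))
print(rel([.56,-.155,.25],Rxy([1,0,0],[0,0,-1])))
```

```text
[ 0.56343498 -0.15604151  0.24724119] [-0.01027667  0.29860888 -0.76080016] [-0.44  0.23  1.91  0.41  0.76  0.19] [ 0.13  0.18 -0.4  -0.76  0.71 -0.58]
([-0.26, 0.08, -0.36], [-0.2928, -0.2811, -0.8822])
```

Emit:
jog_arm([
  [[0,0,0],[-0.04,-0.04,-0.125],1],
  [[0,0,0],[-0.08,-0.08,-0.25],1],
  [[0,0,0],[-0.125,-0.12,-0.38],1],
  [[0,0,0],[-0.165,-0.16,-0.5],1],
  [[0,0,0],[-0.21,-0.2,-0.63],1],
  [[0,0,0],[-0.25,-0.24,-0.755],1],
  [[-0.2,0,-0.3],[-0.293,-0.281,-0.882],1],
  [[-0.2,0,-0.3],[-0.293,-0.281,-0.882],1],
])

```text
time: 24.5
eef_pos: [0.561, -0.1531, 0.2482]
orientation: [1.0, -0.001, -0.001, -0.002]
contact_force: [-1.1, 0.4, 0.3]
gripper_width: 0.0884
```

Run:
```python
from lid import *
st=bot.state(); print(st['eef_pos'],st['orientation'].round(3),st['q'].round(2),st['joint_velocities'].round(2))
im=bot.get_image('wrist'); st=bot.state(); print(st['eef_pos'])
im=bot.get_image('wrist'); cv2.imwrite('pics/w21.png',im[:,:,::-1]);np.save('pics/w21.npy',np.r_[st['eef_pos'],st['orientation']])
im=bot.get_image('side'); cv2.imwrite('pics/s21.png',im[:,:,::-1])
im=bot.get_image('top'); cv2.imwrite('pics/t21.png',im[:,:,::-1])
```

```text
[ 0.56098481 -0.1530737   0.24820202] [ 1.    -0.001 -0.001 -0.002] [-0.29  0.33  1.7   0.    1.11 -0.29] [-0.03 -0.01  0.03  0.04 -0.04  0.08]
[ 0.56063668 -0.1533525   0.24807062]
```

View pics/w21.png

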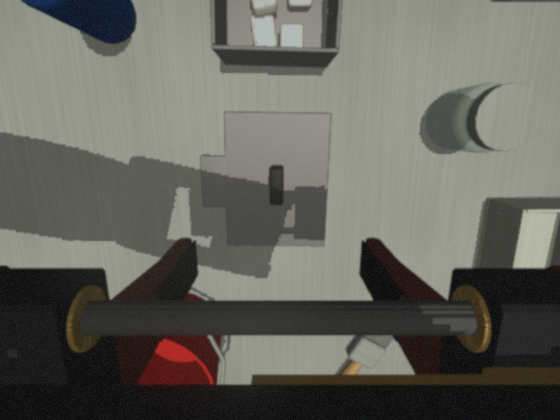

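View pics/s21.png

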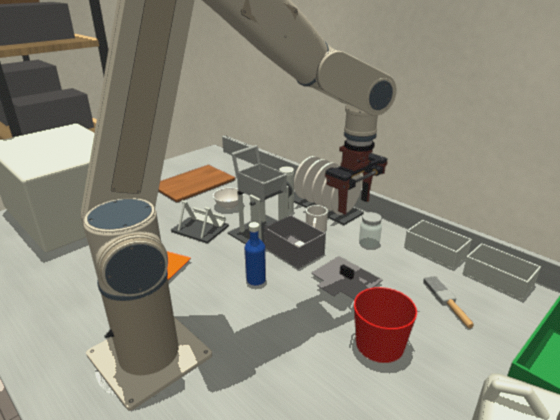

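View pics/t21.png

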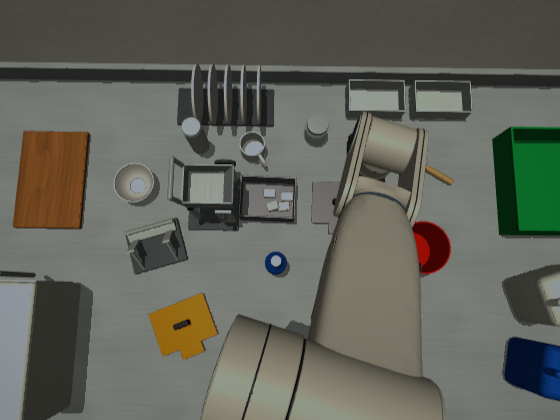

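Lid in the wrist view: plate corners (224,112), (330,113), (326,245), (224,245), knob (277,185). In the side view the knob is at (348,271).

Run:
```python
from h import *
v=np.load('pics/w21.npy'); W=cam('wrist',{'eef_pos':v[:3],'orientation':v[3:]}); S=cam('side')
w=cv2.imread('pics/w21.png'); g=w.max(2); m=(g<45).astype(np.uint8); m[:150]=0;m[225:]=0;m[:,:255]=0;m[:,300:]=0
ys,xs=np.nonzero(m); print('knob',xs.min(),xs.max(),ys.min(),ys.max(),xs.mean(),ys.mean()); print(cv2.minAreaRect(np.c_[xs,ys].astype(np.float32)))
for p in [(224,112),(330,113),(325,245),(224,245),(202,155),(202,207)]: print(onz(W,p,.018).round(4))
s=cv2.imread('pics/side21.png') if 0 else cv2.imread('pics/s21.png'); g=s.max(2);m=(g<45).astype(np.uint8);m[:255]=0;m[290:]=0;m[:,:330]=0;m[:,365:]=0
ys2,xs2=np.nonzero(m); print('side knob',xs2.min(),xs2.max(),ys2.min(),ys2.max())
p,e=tri([ray(W,(xs.mean(),ys.mean())),ray(S,(xs2.mean(),ys2.mean()))]); print('knob tri',p.round(4),np.round(e,4))
cv2.imwrite('pics/w21z.png',cv2.convertScaleAbs(cv2.resize(w[95:260,190:345],None,fx=4.5/1.3,fy=4.5/1.3,interpolation=cv2.INTER_CUBIC),alpha=1.7))
```

```text
knob 270 282 167 204 275.59411764705885 195.4
((276.0, 185.5), (37.0, 12.0), 90.0)
[ 0.4979 -0.0668  0.018 ]
[ 0.621  -0.0687  0.018 ]
[ 0.6199 -0.2315  0.018 ]
[ 0.49   -0.2306  0.018 ]
[ 0.4691 -0.116   0.018 ]
[ 0.4649 -0.1801  0.018 ]
side knob 340 353 266 278
knob tri [ 0.555  -0.1596  0.037 ] [0.0031 0.0031]
```

View pics/w21z.png

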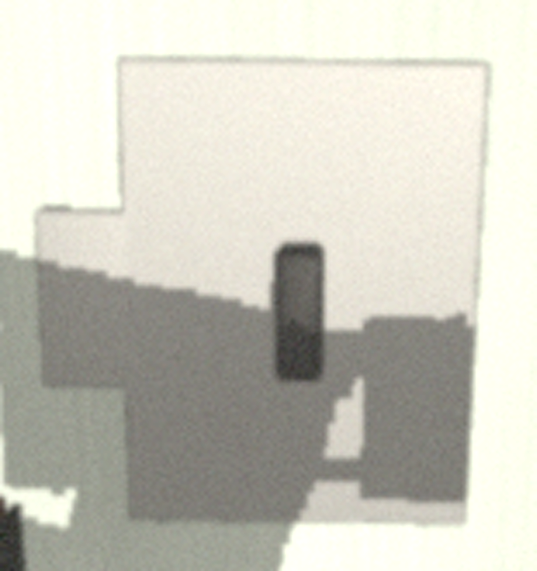

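Run:
```python
from h import *
v=np.load('pics/w21.npy'); W=cam('wrist',{'eef_pos':v[:3],'orientation':v[3:]})
a=[onz(W,(190+u/3.4615,95+q/3.4615),.018) for u,q in [(120,60),(490,65),(466,520),(128,518)]]; print(np.round(a,4),np.mean(a,0))
print('knob top corners',[onz(W,(190+u/3.4615,95+q/3.4615),.047).round(4) for u,q in [(273,242),(325,242),(324,382),(274,382)]])
r=Rxy([1,-.018,0],[0,0,-1]); 
print(rel([.558,-.1495,.10],r),rel([.558,-.1495,.024],r))
```

```text
[[ 0.4986 -0.0672  0.018 ]
 [ 0.6228 -0.0696  0.018 ]
 [ 0.6194 -0.2318  0.018 ]
 [ 0.4938 -0.2302  0.018 ]] [ 0.55865913 -0.1496945   0.018     ]
knob top corners [array([ 0.55  , -0.1251,  0.047 ]), array([ 0.5668, -0.1252,  0.047 ]), array([ 0.5663, -0.1717,  0.047 ]), array([ 0.5496, -0.1716,  0.047 ])]
([-0.17, -0.45, 14.84], [-0.0031, 0.0004, 0.0092]) ([-0.17, -0.43, 22.44], [-0.0031, 0.0004, 0.0092])
```

The plate centre (0.558, -0.150) and knob centre (0.558, -0.148) agree. Descending.

Emit:
jog_arm([
  [[-0.2,-0.4,5],[0,0,0.009],1],
  [[-0.2,-0.4,10],[0,0,0.009],1],
  [[-0.2,-0.4,15],[0,0,0.009],1],
  [[-0.2,-0.4,15],[0,0,0.009],0.5],
  [[-0.2,-0.4,15],[0,0,0.009],0.2],
  [[-0.2,-0.4,15],[0,0,0.009],0.2],
], squeeze=10)

```text
time: 25.3
eef_pos: [0.5598, -0.1513, 0.1015]
orientation: [1.0, -0.008, 0.002, -0.0]
contact_force: [-0.7, 0.3, 0.2]
gripper_width: 0.0674
```

Run:
```python
from h import *
st=bot.state(); print(st['eef_pos'],st['joint_velocities'].round(2))
r=Rxy([1,-.018,0],[0,0,-1]); print(rel([.558,-.149,.024],r))
C=cam('wrist',st)
im=bot.get_image('wrist'); cv2.imwrite('pics/w22.png',im[:,:,::-1])
```

```text
[ 0.55980565 -0.15128192  0.10154583] [ 0.   -0.02 -0.   -0.   -0.01 -0.  ]
([-0.21, -0.22, 7.75], [-0.0005, -0.0037, 0.0014])
```

View pics/w22.png

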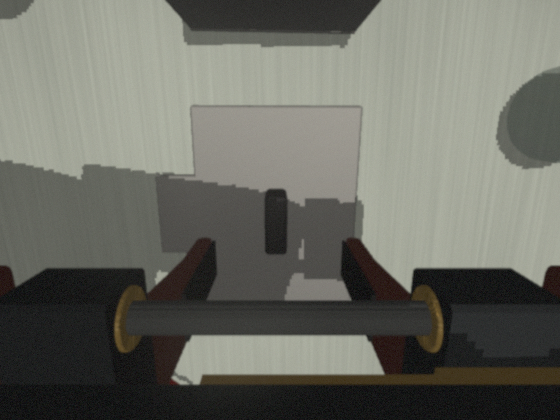

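Emit:
jog_arm([
  [[-0.2,-0.2,3],[0,-0.004,0],0],
  [[-0.2,-0.2,6],[0,-0.004,0],0],
  [[-0.2,-0.2,7.7],[0,-0.004,0],0],
  [[-0.2,-0.2,7.7],[0,-0.004,0],0],
  [[-0.2,-0.2,7.7],[0,-0.004,0],-0.5],
  [[-0.2,-0.2,7.7],[0,-0.004,0],-1],
  [[-0.2,-0.2,7.7],[0,-0.004,0],-1],
  [[-0.2,-0.2,7.7],[0,-0.004,0],-1],
], squeeze=12)

```text
time: 26.15
eef_pos: [0.557, -0.1487, 0.023]
orientation: [1.0, -0.008, -0.001, -0.0]
contact_force: [-1.7, -0.3, 9.1]
gripper_width: 0.0159
```

Emit:
jog_arm([
  [[0,0,0],[0,0,0],-1],
  [[0,0,0],[0,0,0],-1],
  [[0,0,0],[0,0,0],-1],
], squeeze=35)

```text
time: 26.45
eef_pos: [0.557, -0.1487, 0.023]
orientation: [1.0, -0.008, -0.001, -0.0]
contact_force: [-0.8, 0.1, 7.1]
gripper_width: 0.0157
```

Run:
```python
from h import *
st=bot.state(); print(st['eef_pos'],st['contact_force'],st['moment'],st['gripper_width'])
im=bot.get_image('wrist'); cv2.imwrite('pics/w23.png',im[:,:,::-1])
```

```text
[ 0.55695315 -0.14866889  0.023016  ] [-0.76957694  0.09564246  7.05015765] [ 0.02142464 -0.16206804 -0.06582004] 0.015728132302394733
```

View pics/w23.png

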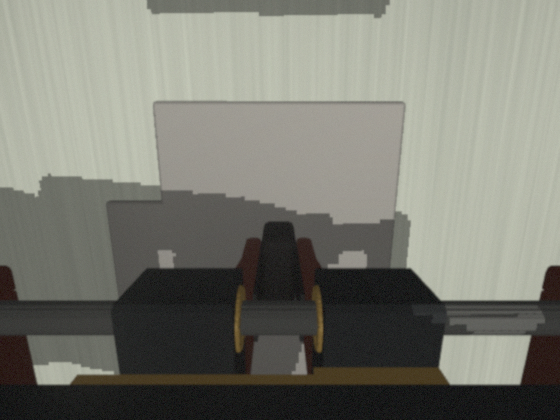

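The knob is gripped across 16 mm (reads 15.7). I'll lift it and take it over the tub, 15 mm short of the skip for now.

Run:
```python
from h import *
r=Rxy([1,-.028,0],[0,0,-1]); print(rel([.5575,.044,.19],r),rel([.5575,.044,.12],r))
```

```text
([-0.29, -19.28, -16.68], [-0.0008, 0.0023, 0.012]) ([-0.28, -19.27, -9.68], [-0.0008, 0.0023, 0.012])
```

Emit:
jog_arm([
  [[0,0,-4],[0,0,0],-1],
  [[0,0,-8],[0,0,0],-1],
  [[0,0,-12.5],[0,0,0],-1],
  [[0,-4,-16.5],[0,0.002,0.01],-1],
  [[0.1,-9,-16.7],[0,0.002,0.012],-1],
  [[0.1,-14,-16.7],[0,0.002,0.012],-1],
  [[0.1,-19.2,-16.7],[0,0.002,0.012],-1],
  [[0.1,-19.2,-16.7],[0,0.002,0.012],-1],
])

```text
time: 27.3
eef_pos: [0.5602, 0.0477, 0.1893]
orientation: [1.0, -0.012, -0.001, -0.001]
contact_force: [0.7, 0.6, -2.0]
gripper_width: 0.0158
```

Run:
```python
from h import *
st=bot.state(); print(st['eef_pos'],st['orientation'].round(4),st['joint_velocities'].round(2),st['contact_force'],st['moment'],st['gripper_width'])
im=bot.get_image('wrist'); 
st=bot.state(); print(st['eef_pos'])
im=bot.get_image('wrist');cv2.imwrite('pics/w24.png',im[:,:,::-1]); np.save('pics/w24.npy',np.r_[st['eef_pos'],st['orientation']])
im=bot.get_image('side'); cv2.imwrite('pics/s24.png',cv2.resize(im[130:290,220:380,::-1],None,fx=3.7,fy=3.7,interpolation=cv2.INTER_CUBIC))
r=Rxy([1,-.028,0],[0,0,-1]); print(rel([.5575,.0605,.12],r))
```

```text
[0.56023511 0.04772829 0.18934202] [ 0.9999 -0.0118 -0.0012 -0.0012] [ 0.06  0.01 -0.01 -0.04  0.01  0.06] [ 0.70380459  0.55762986 -2.0493906 ] [-0.06299783 -0.12933013 -0.03300602] 0.015824475320344835
[0.56027625 0.04658803 0.18915374]
([-0.32, -1.69, 6.9], [-0.0008, 0.0029, 0.0019])
```

View pics/w24.png

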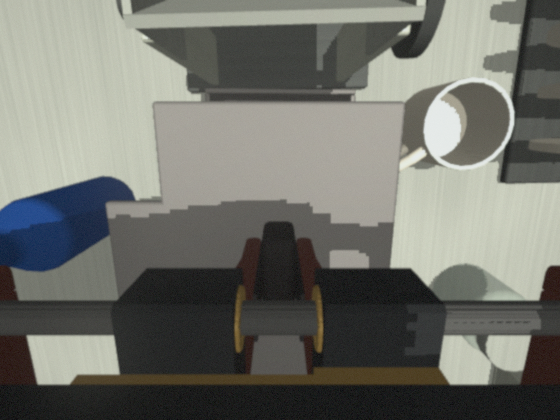

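View pics/s24.png

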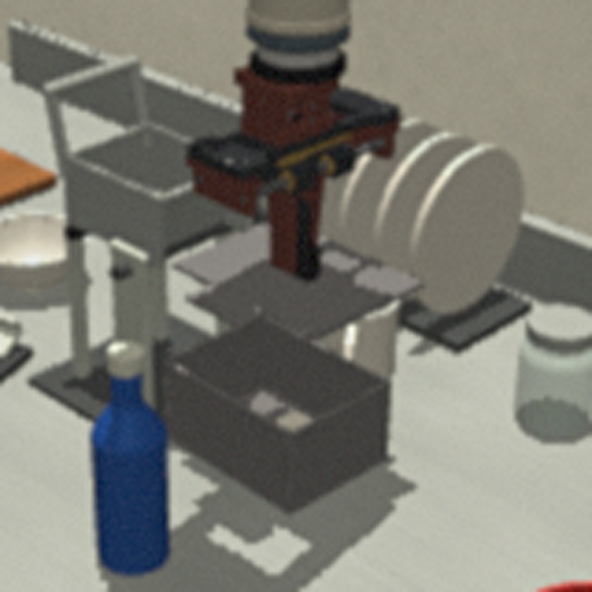

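Lid level, tub squarely below. Lowering to just above the rim, then shifting the last 15 mm in y.

Emit:
jog_arm([
  [[-0.3,0,2.5],[0,0.003,0.002],-1],
  [[-0.3,0,5],[0,0.003,0.002],-1],
  [[-0.3,0,6.9],[0,0.003,0.002],-1],
  [[-0.3,-0.5,6.9],[0,0.003,0.002],-1],
  [[-0.3,-1,6.9],[0,0.003,0.002],-1],
  [[-0.3,-1.6,6.9],[0,0.003,0.002],-1],
  [[-0.3,-1.6,6.9],[0,0.003,0.002],-1],
  [[-0.3,-1.6,6.9],[0,0.003,0.002],-1],
])

```text
time: 28.25
eef_pos: [0.5586, 0.0597, 0.121]
orientation: [1.0, -0.015, 0.001, -0.001]
contact_force: [-0.3, -0.2, -1.3]
gripper_width: 0.0157
```

Run:
```python
from h import *
st=bot.state(); print(st['eef_pos'],st['orientation'].round(4),st['contact_force'],st['moment'])
im=bot.get_image('side'); cv2.imwrite('pics/s25.png',cv2.resize(im[170:290,240:360,::-1],None,fx=5,fy=5,interpolation=cv2.INTER_CUBIC))
r=Rxy([1,-.028,0],[0,0,-1]); print(rel([.5575,.0605,.1],r))
```

```text
[0.55855678 0.05971895 0.12099744] [ 9.999e-01 -1.460e-02  1.100e-03 -7.000e-04] [-0.32613173 -0.15152298 -1.34211517] [ 0.02336719 -0.09239903  0.02158102]
([-0.1, -0.08, 2.09], [-0.0013, -0.0018, -0.0013])
```

View pics/s25.png

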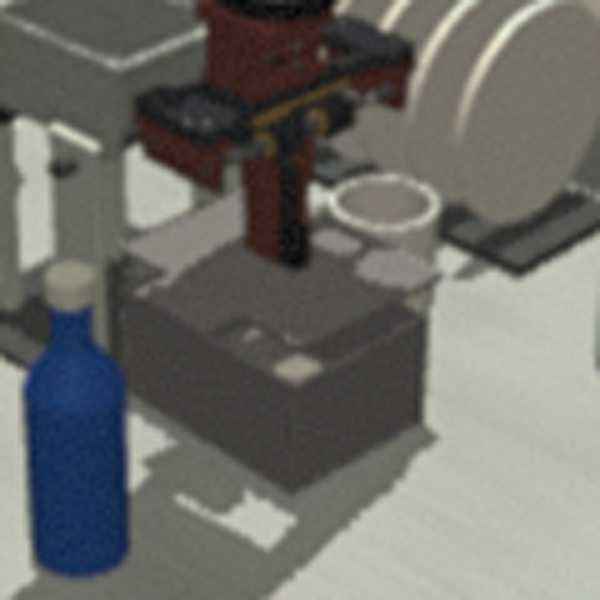

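Emit:
jog_arm([
  [[-0.1,-0.1,0.7],[0,0,0],-1],
  [[-0.1,-0.1,1.3],[0,0,0],-1],
  [[-0.1,-0.1,1.8],[0,0,0],-1],
  [[-0.1,-0.1,2.1],[0,0,0],-1],
  [[-0.1,-0.1,2.1],[0,0,0],-1],
])

```text
time: 28.8
eef_pos: [0.5572, 0.0611, 0.099]
orientation: [1.0, -0.015, 0.0, -0.001]
contact_force: [-1.6, 3.5, 3.3]
gripper_width: 0.0158
```

Run:
```python
from h import *
st=bot.state(); print(st['eef_pos'],st['orientation'].round(4),st['contact_force'],st['moment'])
im=bot.get_image('side'); cv2.imwrite('pics/s26.png',cv2.resize(im[170:290,240:360,::-1],None,fx=5,fy=5,interpolation=cv2.INTER_CUBIC))
im=bot.get_image('wrist'); cv2.imwrite('pics/w26.png',im[:,:,::-1])
```

```text
[0.55720083 0.0610658  0.09896468] [ 9.999e-01 -1.490e-02  3.000e-04 -9.000e-04] [-1.57247581  3.5011513   3.32698059] [ 0.24010991  0.07994101 -0.13592454]
```

View pics/s26.png

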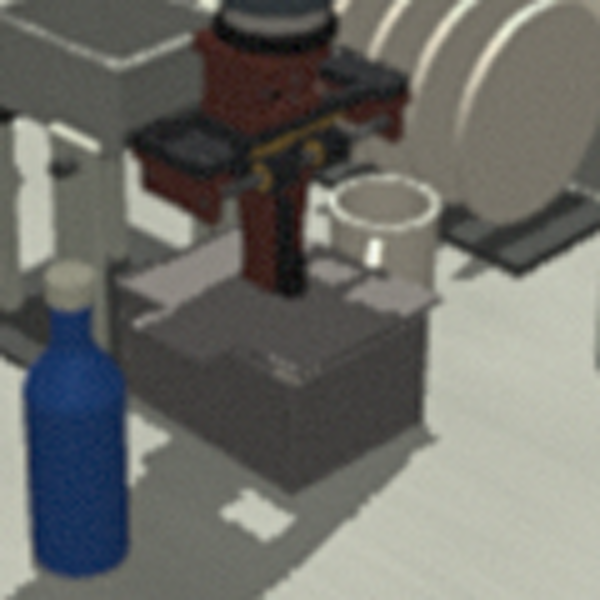

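View pics/w26.png

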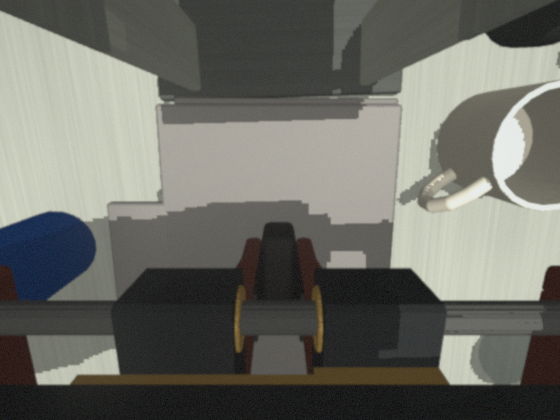

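Run:
```python
from h import *
S=cam('side'); im=cv2.imread('pics/s26.png')
def corners(c,yaw,hx,hy,z):
    x=np.array([np.sin(-yaw),-np.cos(yaw),0]); x=np.array([-.03,-1,0]);y=np.array([1,-.03,0])
    return [np.array([c[0],c[1],0])+sx*hx*x+sy*hy*y+[0,0,z] for sx,sy in [(1,-1),(1,1),(-1,1),(-1,-1)]]
for c,hx,hy,z,col in [((.5575,.0605),.08,.06,.08,(0,255,0)),((.5572,.0611),.083,.063,.088,(0,0,255)),((.5575,.0605),.08,.06,.0,(255,255,0))]:
    p=np.array([(proj(S,q)-[240,170])*5 for q in corners(c,0,hx,hy,z)]).astype(int); print(p.tolist())
    cv2.polylines(im,[p.reshape(-1,1,2)],True,col,1)
cv2.imwrite('pics/s26o.png',im)
```

```text
[[290, 390], [427, 316], [250, 224], [114, 288]]
[[289, 382], [433, 305], [249, 211], [106, 277]]
[[288, 500], [422, 422], [249, 325], [117, 392]]
```

View pics/s26o.png

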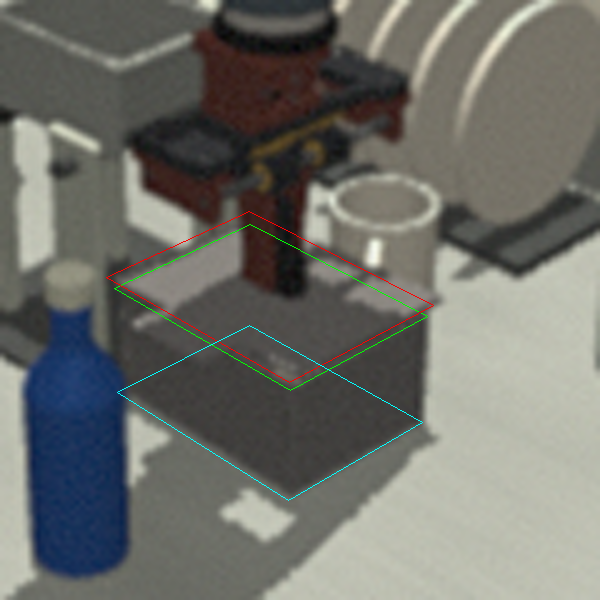

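Run:
```python
from h import *
im=bot.get_image('side')[:,:,::-1]
cv2.imwrite('pics/s27.png',cv2.convertScaleAbs(cv2.resize(im[210:275,258:333],None,fx=10,fy=9,interpolation=cv2.INTER_CUBIC),alpha=1.8))
st=bot.state(); print(st['eef_pos'],st['contact_force'],st['moment'])
```

```text
[0.5572334  0.060646   0.09902529] [0.41339611 1.3297818  1.21345702] [ 0.09010476 -0.05545397  0.01374128]
```

View pics/s27.png

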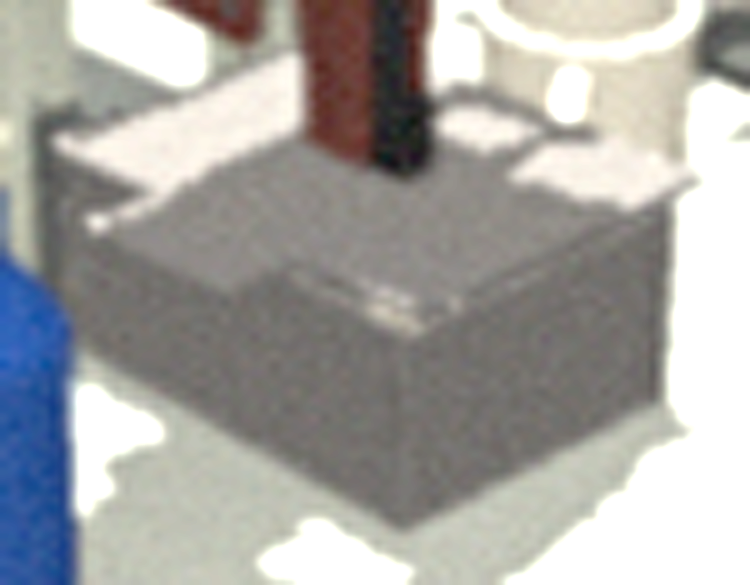

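Emit:
jog_arm([
  [[0,0,0.2],[0,0,0],-1],
  [[0,0,0.4],[0,0,0],-1],
  [[0,0,0.4],[0,0,0],-1],
], squeeze=20)

```text
time: 29.25
eef_pos: [0.5575, 0.0607, 0.0966]
orientation: [1.0, -0.015, 0.001, -0.001]
contact_force: [-4.6, 2.4, 17.2]
gripper_width: 0.0156
```

Run:
```python
from h import *
st=bot.state(); print(st['eef_pos'],st['contact_force'],st['moment'])
```

```text
[0.55748198 0.06073396 0.0965937 ] [-4.63252422  2.41002379 17.20411032] [ 0.40604518  0.8656314  -0.06406983]
```

Run:
```python
from h import *
im=bot.get_image('side')[:,:,::-1]
cv2.imwrite('pics/s28.png',cv2.convertScaleAbs(cv2.resize(im[210:275,258:333],None,fx=10,fy=9,interpolation=cv2.INTER_CUBIC),alpha=1.8))
im=bot.get_image('wrist')[:,:,::-1]; cv2.imwrite('pics/w28.png',cv2.convertScaleAbs(im,alpha=1.5))
st=bot.state(); print(st['eef_pos'],st['contact_force'],st['moment'])
```

```text
[0.55745305 0.06072111 0.09660064] [-5.20991472  1.78205757 16.80903818] [0.42904359 0.9207868  0.02869511]
```

View pics/s28.png

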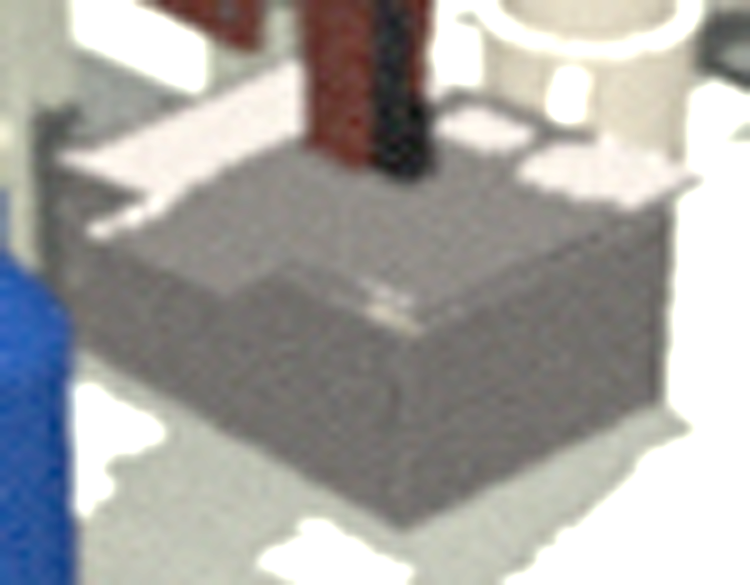

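View pics/w28.png

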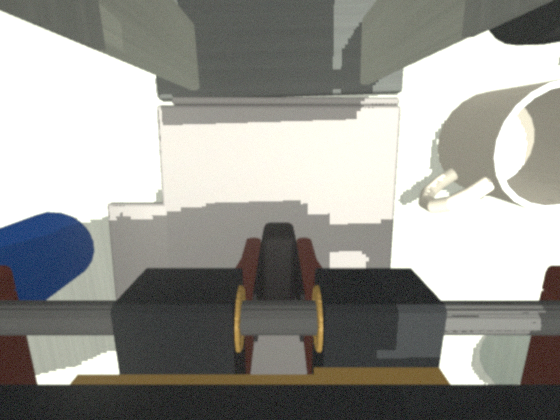

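Run:
```python
from h import *
st=bot.state(); W=cam('wrist',st)
for uv,zs in [((279,95),(.08,)),((279,99),(.08,)),((279,104),(.08,.09,.1)),((160,104),(.09,)),((398,104),(.09,)),((162,97),(.08,)),((400,97),(.08,)),((109,204),(.09,.1))]:
    print(uv,[onz(W,uv,z).round(4) for z in zs])
im=bot.get_image('wrist')[:,:,::-1]
cv2.imwrite('pics/w29.png',cv2.convertScaleAbs(cv2.resize(im[75:130,140:280],None,fx=5.5,fy=5.5,interpolation=cv2.INTER_CUBIC),alpha=1.5))
t=bot.get_image('top')[:,:,::-1]
cv2.imwrite('pics/t29.png',cv2.convertScaleAbs(cv2.resize(t[150:250,220:320],None,fx=6,fy=6,interpolation=cv2.INTER_CUBIC),alpha=1.8))
```

```text
(279, 95) [array([0.5601, 0.146 , 0.08  ])]
(279, 99) [array([0.56 , 0.144, 0.08 ])]
(279, 104) [array([0.5599, 0.1415, 0.08  ]), array([0.5599, 0.1409, 0.09  ]), array([0.5598, 0.1403, 0.1   ])]
(160, 104) [array([0.501 , 0.1427, 0.09  ])]
(398, 104) [array([0.6189, 0.1391, 0.09  ])]
(162, 97) [array([0.499 , 0.1468, 0.08  ])]
(400, 97) [array([0.6233, 0.1431, 0.08  ])]
(109, 204) [array([0.4675, 0.0928, 0.09  ]), array([0.473, 0.095, 0.1  ])]
```

View pics/w29.png

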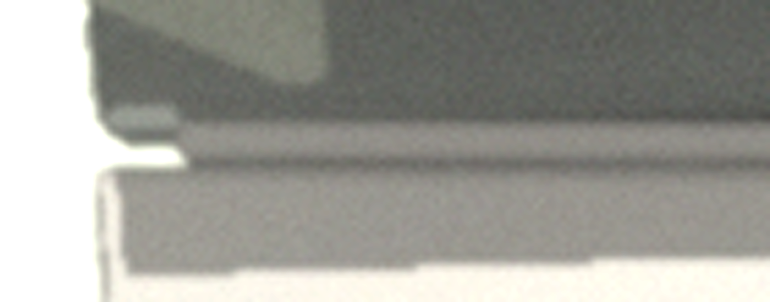

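View pics/t29.png

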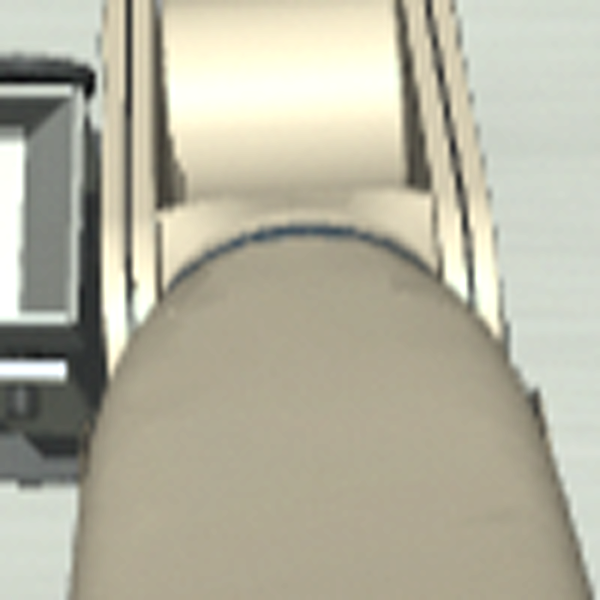

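The wrist view explains the 17 N. The tub's +y rim shows beyond the lid's edge (rows 97–104), so the lid sits about 7 mm too far to -y and its plug is catching the -y wall. I'll lift, shift +7 mm in y and retry.

Emit:
jog_arm([
  [[0,0,-0.8],[0,0,0],-1],
  [[0,0,-1.8],[0,0,0],-1],
  [[0.1,-0.4,-1.8],[0,0,0],-1],
  [[0.1,-0.7,-1.8],[0,0,0],-1],
  [[0.1,-0.7,-1.8],[0,0,0],-1],
  [[0.1,-0.7,-1.8],[0,0,0],-1],
])

```text
time: 30.05
eef_pos: [0.558, 0.0676, 0.1127]
orientation: [1.0, -0.015, -0.0, -0.001]
contact_force: [-0.5, -0.4, -1.7]
gripper_width: 0.016
```

Run:
```python
from h import *
st=bot.state(); print(st['eef_pos'],st['contact_force'],st['moment'])
im=bot.get_image('wrist')[:,:,::-1]; cv2.imwrite('pics/w30.png',cv2.convertScaleAbs(cv2.resize(im[70:240,100:430],None,fx=2.4,fy=2.4,interpolation=cv2.INTER_CUBIC),alpha=1.5))
im=bot.get_image('side')[:,:,::-1]
cv2.imwrite('pics/s30.png',cv2.convertScaleAbs(cv2.resize(im[205:275,258:333],None,fx=9,fy=8,interpolation=cv2.INTER_CUBIC),alpha=1.8))
```

```text
[0.55795768 0.06762138 0.11268005] [-0.49771077 -0.37082983 -1.74306325] [-0.05203482 -0.06209036 -0.02851607]
```

View pics/w30.png

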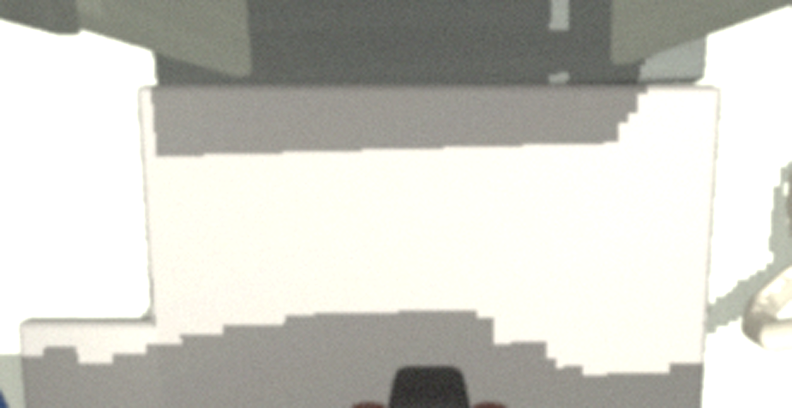

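View pics/s30.png

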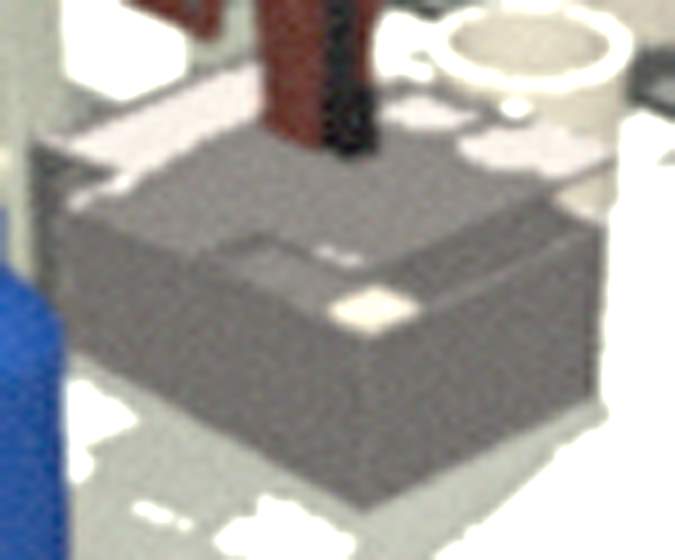

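The side and wrist cues disagree about x, so I'll back off and look at the tub unobstructed before lowering again.

Emit:
jog_arm([
  [[0,1.5,-3],[0,0,0],-1],
  [[0,3,-8],[0,0,0],-1],
  [[0,7,-12],[0,0,0],-1],
  [[0,12,-16],[0,0,0],-1],
  [[0,16.5,-18],[0,0,0],-1],
  [[0,16.5,-18],[0,0,0],-1],
  [[0,16.5,-18],[0,0,0],-1],
])

```text
time: 30.85
eef_pos: [0.554, -0.1003, 0.2948]
orientation: [1.0, -0.017, 0.002, -0.0]
contact_force: [0.1, 1.5, -1.5]
gripper_width: 0.0157
```

Run:
```python
from h import *
bot.get_image('side')
st=bot.state(); print(st['eef_pos'],st['joint_velocities'].round(2))
im=bot.get_image('wrist')[:,:,::-1]; cv2.imwrite('pics/w31.png',im); np.save('pics/w31.npy',np.r_[st['eef_pos'],st['orientation']])
cv2.imwrite('pics/w31z.png',cv2.convertScaleAbs(cv2.resize(im[0:120,200:360],None,fx=5,fy=5,interpolation=cv2.INTER_CUBIC),alpha=1.5))
t=bot.get_image('top')[:,:,::-1]; cv2.imwrite('pics/t31.png',t)
cv2.imwrite('pics/t31z.png',cv2.convertScaleAbs(cv2.resize(t[165:235,228:308],None,fx=8,fy=8,interpolation=cv2.INTER_CUBIC),alpha=1.8))
s=bot.get_image('side')[:,:,::-1]; cv2.imwrite('pics/s31.png',s)
cv2.imwrite('pics/s31z.png',cv2.convertScaleAbs(cv2.resize(s[205:275,258:333],None,fx=9,fy=8,interpolation=cv2.INTER_CUBIC),alpha=1.8))
```

```text
[ 0.55328218 -0.09866373  0.29332254] [ 0.04  0.02  0.03  0.01 -0.    0.01]
```

View pics/w31z.png

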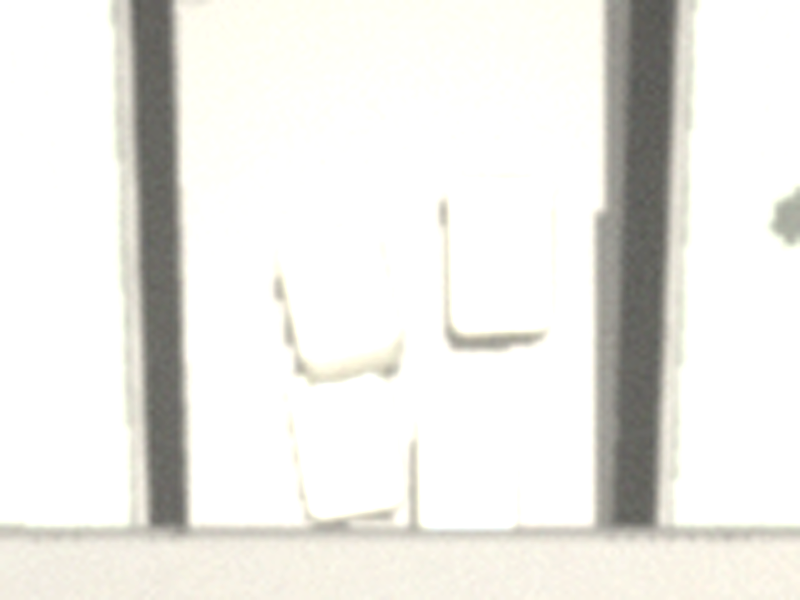

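View pics/t31z.png

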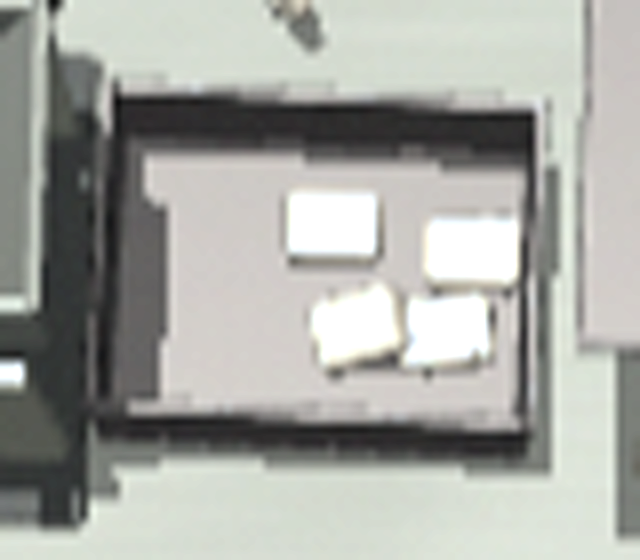

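View pics/s31z.png

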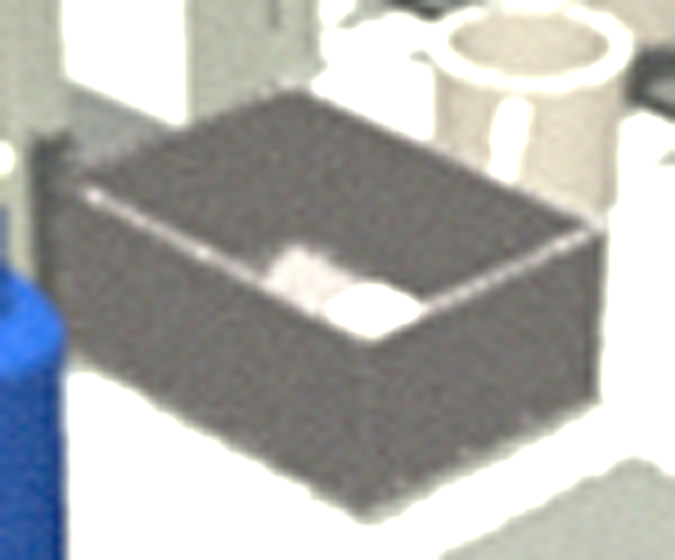

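Run:
```python
from h import *
S=cam('side');T=cam('top');v=np.load('pics/w31.npy'); W=cam('wrist',{'eef_pos':v[:3],'orientation':v[3:]})
a=[onz(S,(258+u/9,205+q/8),.08) for u,q in [(367,342),(602,228),(300,86),(70,176)]]
print('side outer near,right,far,left'); print(np.round(a,4),np.mean(a,0).round(4))
f=lambda u,q:onz(T,(228+u/8,165+q/8),.08)
b=[f(*p) for p in [(118,95),(533,112),(523,420),(102,405)]]; print('top inner',np.mean(b,0).round(4))
g=lambda u,q:onz(W,(200+u/5,q/5),.08)
for r in (5,260,520):
    L={5:(118,136,605,672,693),260:(128,142,612,664,682),520:(133,150,610,655,672)}[r]
    print('wrist row',r,[g(u,r).round(4)[:2] for u in L])
```

```text
side outer near,right,far,left
[[ 0.4978 -0.0178  0.08  ]
 [ 0.6131 -0.0204  0.08  ]
 [ 0.6191  0.1317  0.08  ]
 [ 0.5092  0.1386  0.08  ]] [0.5598 0.058  0.08  ]
top inner [0.5587 0.0605 0.08  ]
wrist row 5 [array([0.5036, 0.0969]), array([0.5073, 0.0968]), array([0.6035, 0.0938]), array([0.6172, 0.0933]), array([0.6215, 0.0932])]
wrist row 260 [array([0.5021, 0.049 ]), array([0.5051, 0.0489]), array([0.605 , 0.0457]), array([0.616 , 0.0453]), array([0.6199, 0.0452])]
wrist row 520 [array([ 0.4994, -0.0036]), array([ 0.5031, -0.0037]), array([ 0.6046, -0.007 ]), array([ 0.6146, -0.0073]), array([ 0.6183, -0.0075])]
```

Run:
```python
from h import *
S=cam('side')
im=cv2.imread('pics/s30.png')
for z in (.105,.11):
    for n,u,q in [('near',365,272),('right',614,157),('+y corner',38,140)]: print(z,n,onz(S,(258+u/9,205+q/8),z).round(4))
# expected lid corners in TCP coords
x=np.array([-.03,-1]);y=np.array([1,-.03]);c=np.array([.558,.0676])
for n,sx,sy in [('near',1,-1),('right',1,1),('+y near',-1,-1)]: print(n,(c+sx*.083*x+sy*.063*y).round(4))
```

```text
0.105 near [ 0.5035 -0.011   0.105 ]
0.105 right [ 0.6245 -0.0148  0.105 ]
0.105 +y corner [0.4921 0.1358 0.105 ]
0.11 near [ 0.4978 -0.0163  0.11  ]
0.11 right [ 0.6179 -0.0201  0.11  ]
0.11 +y corner [0.4865 0.1294 0.11  ]
near [ 0.4925 -0.0135]
right [ 0.6185 -0.0173]
+y near [0.4975 0.1525]
```

Run:
```python
from h import *
v=np.load('pics/w24.npy'); W=cam('wrist',{'eef_pos':v[:3],'orientation':v[3:]})
for r in (100.5,102): 
  for dz in (-.005,-.008): print(r,dz,(onz(W,(279,r),v[2]+dz)-v[:3]).round(4),(onz(W,(154,r),v[2]+dz)-onz(W,(404,r),v[2]+dz)).round(4))
v=np.load('pics/w31.npy'); W=cam('wrist',{'eef_pos':v[:3],'orientation':v[3:]})
w=cv2.imread('pics/w31.png'); cv2.imwrite('pics/w31f.png',cv2.convertScaleAbs(w,alpha=1.2))
S=cam('side'); s=cv2.imread('pics/s31.png'); cv2.imwrite('pics/s31l.png',cv2.convertScaleAbs(cv2.resize(s[150:270,280:420],None,fx=5.5,fy=5,interpolation=cv2.INTER_CUBIC),alpha=1.6))
```

```text
100.5 -0.005 [ 0.0019  0.0817 -0.005 ] [-0.1224  0.0029  0.    ]
100.5 -0.008 [ 0.0019  0.0819 -0.008 ] [-0.1246  0.003   0.    ]
102 -0.005 [ 0.0019  0.081  -0.005 ] [-0.1225  0.0029  0.    ]
102 -0.008 [ 0.0019  0.0812 -0.008 ] [-0.1247  0.003   0.    ]
```

View pics/s31l.png

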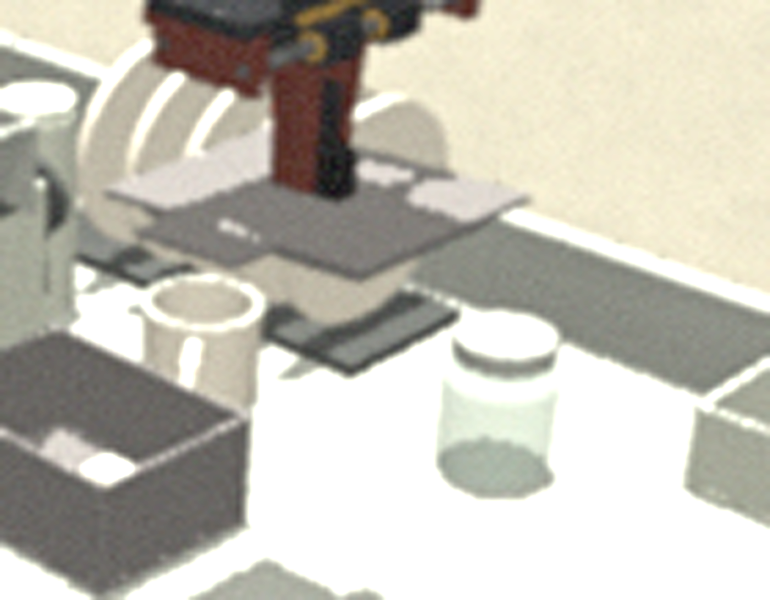

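View pics/w31f.png

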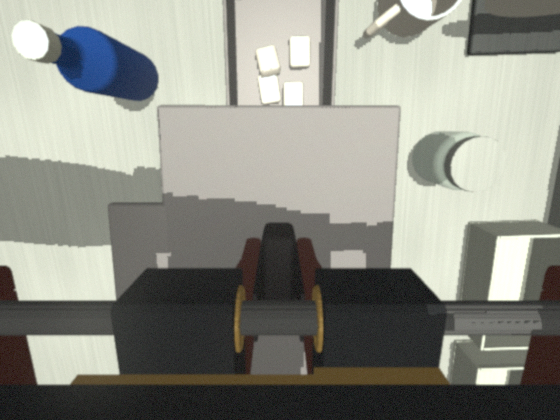

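Run:
```python
from h import *
T=cam('top');S=cam('side')
for p in [(258,98),(252,246)]: print('bar top',onz(T,(100+p[0]/3.6,130+p[1]/3.6),.285).round(4))
for p in [(460,37),(344,70)]: print('bar side',onz(S,(165+p[0]/5,140+p[1]/5),.285).round(4))
v=np.load('pics/w31.npy'); print('tcp',v[:3])
for z in (.276,.283,.288): print('lid +y edge top',onz(T,(228+583/8,165+180/8),z).round(4),'expected',v[1]+.083)
# side: lid right corner etc
for n,u,q in [('near',360,277),('right',530,200),('+y near',105,190)]: print(n,onz(S,(280+u/5.5,150+q/5),.285).round(4))
x=np.array([-.03,-1]);y=np.array([1,-.03]);c=v[:2]
for n,sx,sy in [('near',1,-1),('right',1,1),('+y near',-1,-1)]: print(n,(c+sx*.083*x+sy*.063*y).round(4))
im=bot.get_image('top')[:,:,::-1]
cv2.imwrite('pics/t32.png',cv2.convertScaleAbs(cv2.resize(im[150:250,220:380],None,fx=5,fy=5,interpolation=cv2.INTER_CUBIC),alpha=1.8))
print(bot.state()['eef_pos'])
```

```text
bar top [0.6122 0.2921 0.285 ]
bar top [0.5108 0.2907 0.285 ]
bar side [0.6082 0.2822 0.285 ]
bar side [0.5165 0.291  0.285 ]
tcp [ 0.55328218 -0.09866373  0.29332254]
lid +y edge top [ 0.5438 -0.0215  0.276 ] expected -0.015663732981232137
lid +y edge top [ 0.5422 -0.021   0.283 ] expected -0.015663732981232137
lid +y edge top [ 0.5411 -0.0207  0.288 ] expected -0.015663732981232137
near [ 0.4938 -0.1784  0.285 ]
right [ 0.6205 -0.1826  0.285 ]
+y near [ 0.484  -0.0282  0.285 ]
near [ 0.4878 -0.1798]
right [ 0.6138 -0.1836]
+y near [ 0.4928 -0.0138]
[ 0.5526976  -0.09645889  0.29171767]
```

View pics/t32.png

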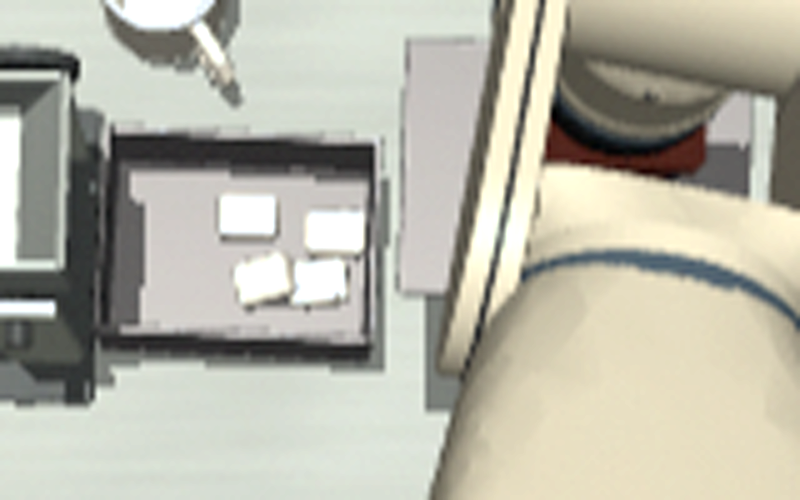

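Using relative measurements in one frame, the tub centre corresponds to a TCP target of about (0.5605, 0.067), by both the wrist and top cameras. The lid also pivoted about 0.075 rad in the jaws, so I'll level it on the way.

Run:
```python
from h import *
r=Rxy([1,-.034,0],[0,0,-1])@R.from_rotvec([.075,0,0]).as_matrix()
print(bot.state()['eef_pos'],rel([.5605,.042,.19],r),rel([.5605,.042,.12],r),rel([.5605,.067,.12],r))
```

```text
[ 0.5526976  -0.09645889  0.29171767] ([0.4, -13.84, 10.2], [0.0731, 0.0018, 0.0054]) ([0.41, -13.83, 17.2], [0.0731, 0.0018, 0.0054]) ([0.34, -16.33, 17.2], [0.0731, 0.0018, 0.0054])
```

Emit:
jog_arm([
  [[0.1,-4,3],[0.04,0,0],-1],
  [[0.2,-8,6],[0.073,0.002,0.005],-1],
  [[0.4,-12,9],[0.073,0.002,0.005],-1],
  [[0.4,-13.8,11],[0.073,0.002,0.005],-1],
  [[0.4,-13.8,14.5],[0.073,0.002,0.005],-1],
  [[0.4,-13.8,17.2],[0.073,0.002,0.005],-1],
  [[0.4,-13.8,17.2],[0.073,0.002,0.005],-1],
  [[0.4,-13.8,17.2],[0.073,0.002,0.005],-1],
], squeeze=30)

```text
time: 31.9
eef_pos: [0.5611, 0.0411, 0.1208]
orientation: [0.999, -0.017, 0.001, -0.037]
contact_force: [0.2, -0.5, -0.9]
gripper_width: 0.0159
```

Run:
```python
from h import *
r=Rxy([1,-.034,0],[0,0,-1])@R.from_rotvec([.075,0,0]).as_matrix()
st=bot.state();print(st['eef_pos'],st['contact_force'],rel([.5605,.067,.12],r))
s=bot.get_image('side')[:,:,::-1]
cv2.imwrite('pics/s33.png',cv2.convertScaleAbs(cv2.resize(s[190:275,258:353],None,fx=8,fy=7,interpolation=cv2.INTER_CUBIC),alpha=1.8))
w=bot.get_image('wrist')[:,:,::-1]; cv2.imwrite('pics/w33.png',cv2.convertScaleAbs(cv2.resize(w[0:240,100:430],None,fx=2.4,fy=2.4,interpolation=cv2.INTER_CUBIC),alpha=1.4))
```

```text
[0.56107329 0.04112533 0.12076335] [ 0.23388812 -0.523917   -0.92768816] ([-0.14, -2.57, 0.27], [0.0007, -0.0006, 0.0004])
```

View pics/s33.png

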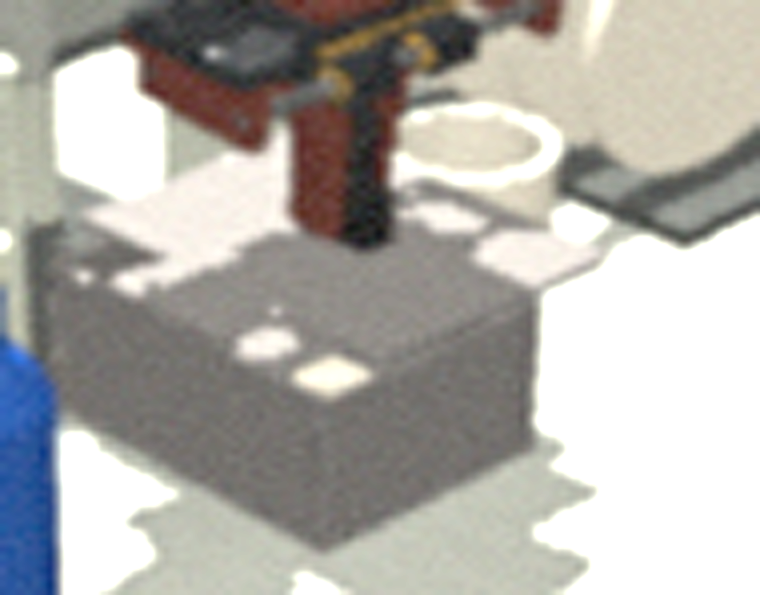

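View pics/w33.png

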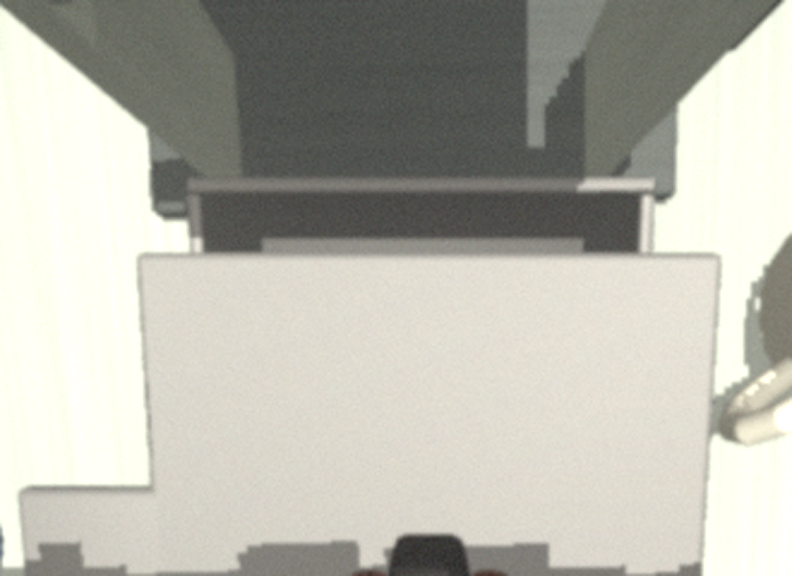

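Run:
```python
from h import *
st=bot.state(); W=cam('wrist',st); p=st['eef_pos']; print(p)
g=lambda u,q,z:onz(W,(100+u/2.4,q/2.4),z)
a=g(188,180,.08);b=g(655,179,.08);print('tub +y corners',a.round(4),b.round(4),np.linalg.norm(a-b),'mid',((a+b)/2).round(4))
for z in (p[2]-.008,p[2]-.012,p[2]-.016):
    a=g(140,256,z);b=g(720,255,z); print(z,'lid',a.round(4),b.round(4),np.linalg.norm(a-b).round(4),((a+b)/2).round(4))
```

```text
[0.56241314 0.04066494 0.12237147]
tub +y corners [0.505  0.1457 0.08  ] [0.6235 0.142  0.08  ] 0.11856092524456902 mid [0.5643 0.1439 0.08  ]
0.11437147426542188 lid [0.5029 0.1228 0.1144] [0.6279 0.1188 0.1144] 0.1251 [0.5654 0.1208 0.1144]
0.11037147426542188 lid [0.5015 0.1234 0.1104] [0.6294 0.1193 0.1104] 0.1279 [0.5655 0.1213 0.1104]
0.10637147426542187 lid [0.5001 0.124  0.1064] [0.6309 0.1197 0.1064] 0.1308 [0.5655 0.1219 0.1064]
```

Clear measurement. The lid's +y edge is at y 0.121 and the tub's at 0.1439, with the yaws equal, so I need +26 mm in y (3 mm overhang) and -1 mm in x. Shifting, then lowering.

Emit:
jog_arm([
  [[-0.1,-0.9,0],[0,0,0],-1],
  [[-0.2,-1.8,0],[0,0,0],-1],
  [[-0.2,-2.6,0],[0,0,0],-1],
  [[-0.2,-2.6,0],[0,0,0],-1],
  [[-0.2,-2.6,0.7],[0,0,0],-1],
  [[-0.2,-2.6,1.3],[0,0,0],-1],
  [[-0.2,-2.6,1.7],[0,0,0],-1],
  [[-0.2,-2.6,1.7],[0,0,0],-1],
])

```text
time: 32.8
eef_pos: [0.5598, 0.0674, 0.105]
orientation: [0.999, -0.018, 0.001, -0.037]
contact_force: [-1.4, 0.7, -2.0]
gripper_width: 0.0159
```

Run:
```python
from h import *
st=bot.state();print(st['eef_pos'],st['contact_force'],st['moment'])
w=bot.get_image('wrist')[:,:,::-1]; cv2.imwrite('pics/w34.png',cv2.convertScaleAbs(cv2.resize(w[0:240,100:430],None,fx=2.4,fy=2.4,interpolation=cv2.INTER_CUBIC),alpha=1.4))
```

```text
[0.55977876 0.06738369 0.1049832 ] [-1.38986576  0.660023   -2.01096388] [-0.1125756  -0.0670199  -0.01076116]
```

View pics/w34.png

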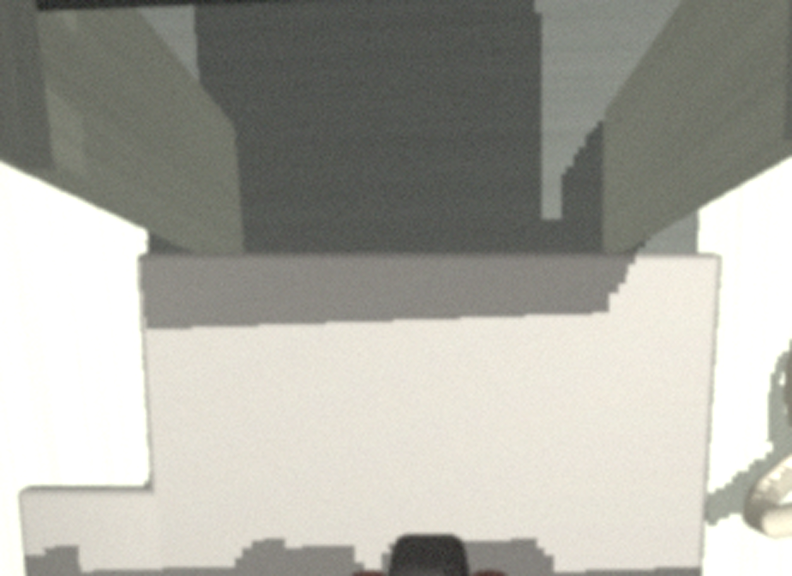

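Free so far. Lowering further in small steps.

Emit:
jog_arm([
  [[0,0,0.3],[0,0,0],-1],
  [[0,0,0.6],[0,0,0],-1],
  [[0,0,0.8],[0,0,0],-1],
  [[0,0,0.8],[0,0,0],-1],
])

```text
time: 33.25
eef_pos: [0.5603, 0.0682, 0.0978]
orientation: [0.999, -0.017, 0.002, -0.037]
contact_force: [-0.3, 0.1, -1.5]
gripper_width: 0.0156
```

Run:
```python
from h import *
st=bot.state();print(st['eef_pos'],st['contact_force'],st['moment'])
w=bot.get_image('wrist')[:,:,::-1]; cv2.imwrite('pics/w35.png',w)
s=bot.get_image('side')[:,:,::-1]
cv2.imwrite('pics/s35.png',cv2.convertScaleAbs(cv2.resize(s[205:275,258:333],None,fx=9,fy=8,interpolation=cv2.INTER_CUBIC),alpha=1.8))
```

```text
[0.56029753 0.06819074 0.09779006] [-0.33648668  0.13866743 -1.50460942] [-0.12450527 -0.05645482 -0.04714259]
```

View pics/s35.png

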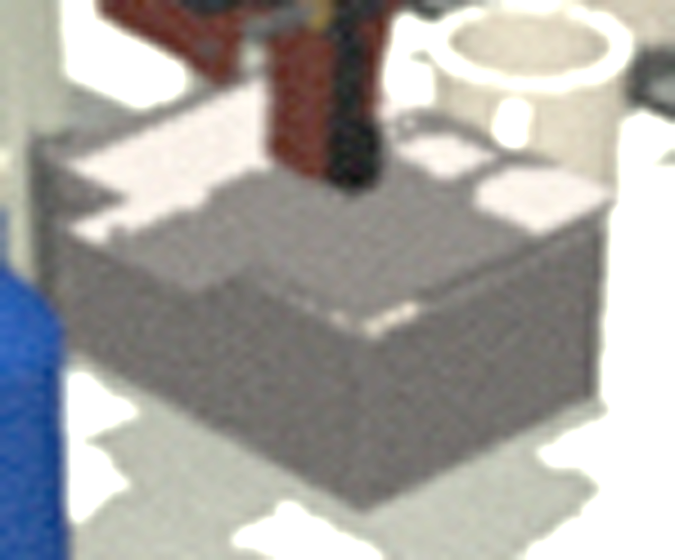

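Emit:
jog_arm([
  [[0,0,0.2],[0,0,0],-1],
  [[0,0,0.4],[0,0,0],-1],
  [[0,0,0.5],[0,0,0],-1],
  [[0,0,0.5],[0,0,0],-1],
])

```text
time: 33.75
eef_pos: [0.5604, 0.0686, 0.0929]
orientation: [0.999, -0.017, 0.002, -0.037]
contact_force: [-0.5, -0.3, -1.8]
gripper_width: 0.016
```

Run:
```python
from h import *
st=bot.state();print(st['eef_pos'],st['contact_force'],st['moment'])
```

```text
[0.5603622  0.0686071  0.09288394] [-0.52695091 -0.33026105 -1.76196841] [-0.04787333 -0.04443416  0.03891981]
```

Still no contact, so the plug is well inside. A few more millimetres.

Emit:
jog_arm([
  [[0,0,0.15],[0,0,0],-1],
  [[0,0,0.25],[0,0,0],-1],
  [[0,0,0.25],[0,0,0],-1],
])

```text
time: 34.05
eef_pos: [0.5608, 0.0687, 0.0909]
orientation: [0.999, -0.017, 0.002, -0.037]
contact_force: [0.2, -0.6, 0.4]
gripper_width: 0.0155
```

Run:
```python
from h import *
st=bot.state();print(st['eef_pos'],st['contact_force'],st['moment'])
s=bot.get_image('side')[:,:,::-1]
cv2.imwrite('pics/s36.png',cv2.convertScaleAbs(cv2.resize(s[205:275,258:333],None,fx=9,fy=8,interpolation=cv2.INTER_CUBIC),alpha=1.8))
```

```text
[0.56076753 0.06873266 0.09087024] [ 0.20163374 -0.57974462  0.36330363] [-0.01389011  0.09402758  0.04435334]
```

View pics/s36.png

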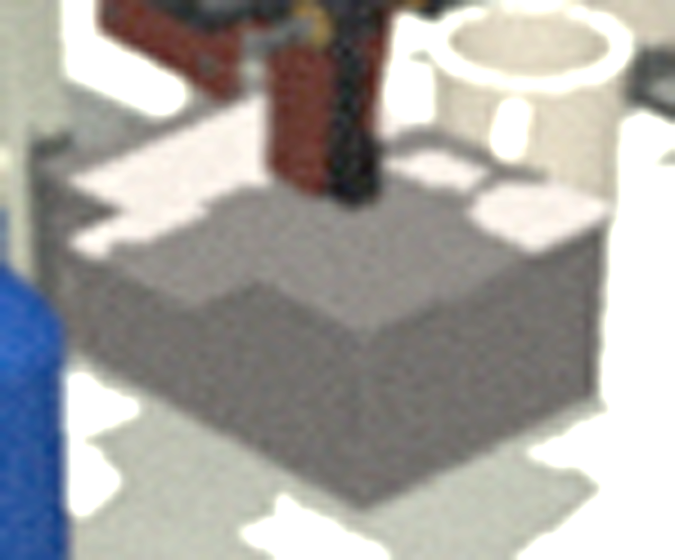

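It reads as seated: TCP z 0.0909 against 0.091 predicted, force reversing, rim flush. One more millimetre, then release and withdraw straight up.

Emit:
jog_arm([
  [[0,0,0.12],[0,0,0],-1],
  [[0,0,0.12],[0,0,0],-1],
  [[0,0,0],[0,0,0],-0.6],
  [[0,0,0],[0,0,0],-0.3],
  [[0,0,0],[0,0,0],-0.2],
  [[0,0,0],[0,0,0],0],
  [[0,0,0],[0,0,0],0],
])

```text
time: 34.8
eef_pos: [0.5604, 0.0688, 0.0904]
orientation: [0.999, -0.017, 0.002, -0.037]
contact_force: [0.9, -0.4, -0.0]
gripper_width: 0.043
```

Emit:
jog_arm([
  [[0,0,-1.5],[0,0,0],0],
  [[0,0,-4],[0,0,0],0],
  [[0,0.5,-8],[0,0,0],0],
  [[0,2,-12],[0,0,0],0],
  [[0,5,-16],[0,0,0],0],
  [[0,10,-18],[0,0,0],0],
  [[0,15,-18],[0,0,0],0],
  [[0,20,-18],[0,0,0],0],
])

```text
time: 35.6
eef_pos: [0.5532, -0.1422, 0.2581]
orientation: [0.999, -0.017, 0.004, -0.037]
contact_force: [0.3, -0.1, -0.6]
gripper_width: 0.044
```

Run:
```python
from h import *
s=bot.get_image('side')[:,:,::-1]; cv2.imwrite('pics/s37.png',s)
st=bot.state();print(st['eef_pos'],st['contact_force'],st['gripper_width'])
cv2.imwrite('pics/s37z.png',cv2.convertScaleAbs(cv2.resize(s[130:275,180:340],None,fx=4.4,fy=4,interpolation=cv2.INTER_CUBIC),alpha=1.6))
t=bot.get_image('top')[:,:,::-1]; cv2.imwrite('pics/t37.png',t)
cv2.imwrite('pics/t37z.png',cv2.convertScaleAbs(cv2.resize(t[130:270,100:310],None,fx=3.7,fy=3.7,interpolation=cv2.INTER_CUBIC),alpha=1.5))
```

```text
[ 0.55250524 -0.14863575  0.2568712 ] [-0.50373007 -5.10068897 -0.76230925] 0.043776574710361386
```

View pics/s37z.png

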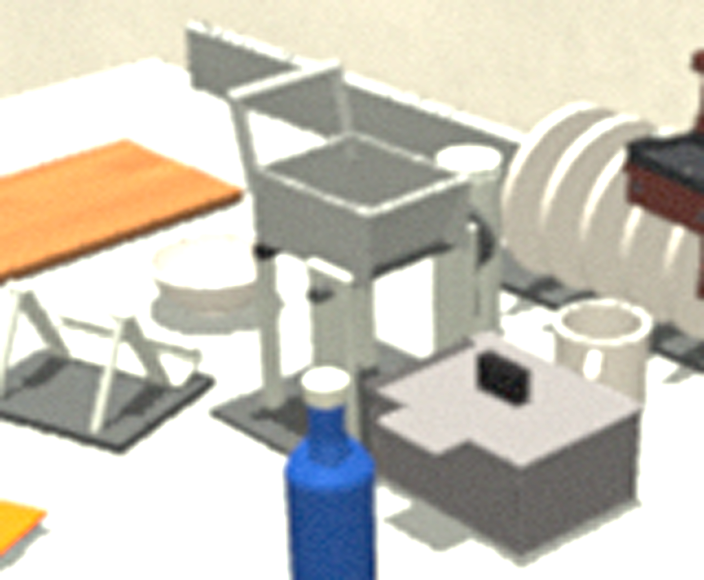

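View pics/t37z.png

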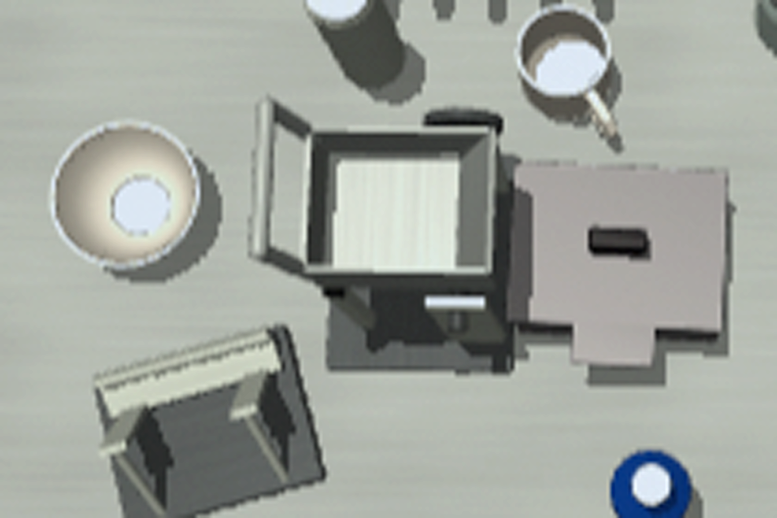

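View pics/t37.png

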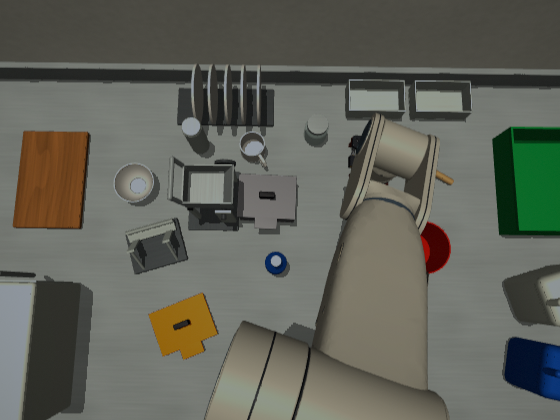

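Run:
```python
from h import *
S=cam('side');T=cam('top')
p,e=tri([ray(T,(100+619/3.7,130+242/3.7)),ray(S,(180+503/4.4,130+377/4))]);print('knob',p.round(4),np.round(e,4))
for n,a,b in [('near',(717,337),(521,467)),('right',(727,170),(640,405)),('farL',(515,163),(474,336))]:
    p,e=tri([ray(T,(100+a[0]/3.7,130+a[1]/3.7)),ray(S,(180+b[0]/4.4,130+b[1]/4))]);print(n,p.round(4),np.round(e,4))
st=bot.state();print(st['time'],st['contact_force'],st['joint_velocities'].round(3))
```

```text
knob [0.5597 0.0615 0.1014] [0.0006 0.0006]
near [ 0.4928 -0.0161  0.0844] [0.0037 0.0037]
right [ 0.6193 -0.0193  0.0855] [0.0017 0.0017]
farL [0.6221 0.1465 0.0803] [0.0037 0.0037]
35.7 [0.00177355 0.37522954 0.34671075] [ 0.078 -0.009  0.026  0.04   0.007  0.071]
```

The knob measures 0.101 m high (0.102 when seated) and the lid corners are 0.080–0.086 m, so it is level. The arm is clear and free of contact. Handing in.

Run:
```python
from bench import bot
print(bot.hand_in())
```

```text
the job is handed in; nothing more can be done
None
```

The job is done and handed in at about 36 s of the allowed 72 s; no verdict was reported.

- **Skip:** I gripped the bar and took the skip past its catch to the full tip at 2.0 rad. I rocked it once more from about 1.5 rad because I thought a tablet was stuck; the later views show none was. All four tablets showed in the tub from above. I eased it back onto its rest and pressed it home with about 31 N, then released it. The bar ended at the same pixel position as at the start.
- **Lid:** I drew it out of the rack by its grip, laid it flat on free table, and gripped it again from above so the gripper's body would clear the skip.
- **Seating:** My first try caught the tub wall at about 17 N, because my tub position was about 7 mm off in y. I lifted, measured again in one camera frame and lowered it without resistance. The tub did not move in the pictures.

**Last checks:**
- The grip centre measured 0.101 m above the table, against 0.102 m when seated.
- Three lid corners measured 0.080–0.086 m, level within the measuring error of up to about 4 mm.
- The skip was upright and empty, and I saw nothing else out of place. The arm was clear, with the wrist force near zero.
- **Disagreement:** the top and side cameras place the tub about 5–8 mm nearer -y than the wrist camera does. I used the wrist camera's position for the lid.

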